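# Cure the filler repairs on drawer knobs under the swing-arm lamp

## Robot

A 6-joint arm with a two-finger parallel gripper is mounted at the origin on the work surface. World frame = base frame: x ahead of the robot, y to its left, z up, the work surface at z = 0. Lengths are in m, angles in rad, forces in N, time in s.
With the tool pointing down it reaches from about 0.35 to 0.725 m from the base axis. Payload 6 kg.
Tool frame: the origin (TCP) lies at the very end of the fingers, on their centre line; the grasp point (between the pads) lies 19 mm behind it; z points along the fingers, y is the direction in which the jaws open and shut (so a half turn about z gives the same grasp; the last joint's range is limited). The gripper opens to 85 mm and grips with 20 to 120 N. Pads are 22 mm wide; open, the fingers measure 114 mm over their backs; the gripper's body (76 mm by 85 mm) begins 54 mm behind the grasp point. The pads swing forward as they close: fully open they stand 13 mm farther back than shut.
Start: joints at [0.334, 0.04, 0.085, 0, -1.615, -0.334], TCP at [0.6, 0, 0.231] pointing down, gripper open.
Joint ranges: [-2.56, 2.56], [-1.29, 2.01], [-1.08, 1.49], [-3.29, 1.98], [-2.81, -0.18], [-2.99, 2.99]. Speed limits (rad/s): [2.57, 2.57, 3.01, 3.14, 3.14, 3.14].

## Interface

Orientations are given as a unit quaternion [w, x, y, z].
In Python, from plant import arm, capture, spotter gives the robot as it stands.
- The arm moves only by the tool arm_command, never from a script. Its argument "plan" is a list of rows, each a list of 5 numbers: the shift along the tool's x, y, z in cm, then the turn about the tool's z in degrees, then the closure, from 0 (fully open) to 1 (shut). In form: [[x, y, z, twist, jaw], ...]. A call has 1 to 20 rows; each row shifts and turns the pose as measured when the row begins, along the tool's axes as they then stand; what a row does not reach is not made up. A row lasts 1/8 s, in which the tool goes at most 62.5 mm and 10.7 degrees, less where a joint would pass 70% of its speed; a pose out of reach is approached as far as the arm can. A call is refused whole if a number of a shift passes 6.25 or a number of a turn 10.7, either way. A call with a gripper value outside its range is refused whole. The fingers move at their own pace and stop on an object; the grip force is fixed at half the most. Time passes only in rows, so rows that do not move let the fingers close. It gives the time, the measured TCP pose, the force and the opening at its end, in the units of the state.
- arm.sense(): the state, without advancing time (a new reading comes with each control period).
- capture(name): name is "scene" or "side" or "wrist"; returns a dict with "pixels" (420x560x3 uint8, red, green, blue), "depth" (420x560 float32, m along the optical axis (not along the pixel's ray), 0 where there is no reading), "vfov" (degrees; the focal length in pixels is half the picture's height over the tangent of half this angle, whatever the lens; pixels are square), "cx", "cy" (the principal point, pixels), "R" (3x3) and "t" (3): a world point X has camera coordinates R X + t. Camera axes: x right, y down, z forward; pixel columns grow to the right and rows downward; lengths in m; the calibration is good to about 2 mm. The wrist camera is an equidistant fisheye: a pixel r from the principal point sees the ray r / f radians off the axis. A picture is of the moment at which its call begins.
- arm.close_job(): hands the job in, once; it reports no verdict.
Trained networks look in the newest picture that a camera, given by its name, has taken for a name from the list of things; names that differ only in an ending like _2 or _b are one class to them, and where a whole thing is asked for, a point or a joint stands for the part that bears it (a point fixed in the world has none). Each returns a list of dicts, best first, with "score" (0 to 1); they miss things now and then, are a little off and sometimes report something else, mostly with a low value. They report only what shows in the picture. A call takes as long as a camera call.
- spotter.outline_of(query, camera): "mask" (420x560 bool, what is visible of it) and "at" ([column, row] in pixels, amid what is visible of it).
- spotter.mark_of(query, camera): "at" ([column, row] in pixels: a listed point, or the origin of a listed thing).
The state is a dict: "time_s": time; "joints": joint angles; "joint_velocities": joint speeds; "effort": joint torques, N m; "ee_pos": TCP position; "eef_rot": TCP orientation; "ft_force": force on the tool from outside, world axes, zero at the start; "wrist_torque": the same for the moment, N m; "finger_gap": finger opening in m.
Only numpy, scipy, OpenCV 4.12 (cv2) and the standard library are available. Lean on these libraries where they do the work, as an engineer would, in place of code of your own. Each camera call takes 0.05 s, during which the arm holds its last target. There are 200 camera calls.

## Task

Cure the filler repairs on the wooden drawer knobs: stand every knob upright on the round dark slate, then swing the ring lamp by its orange grip until the ring is centred over the slate, and only then slide the dimmer from off up to the red mark and leave it there for three seconds. After that slide the dimmer fully back to off before you move the lamp, swing the lamp aside so that no part of the ring is over the slate, and stand all the knobs upright in the wooden finished tray. Do not push the jar, mug or scraper about.

Things in the scene. Friction and masses are not known exactly. Their poses are not given: they have to be found in the camera images.
- knob1: Turned wooden drawer knob, 27 high, 35 g: foot 34 across (0 to 9 up), head 38 across (14 to 27 up), a pale filler spot on top. Origin at the centre of its underside, z up along its axis. Stands at the start on a 6 thick plywood pallet on the robot's right. Only 2 or 3 of the four knobs are there in any run.
- knob2: Turned wooden drawer knob, 27 high, 35 g: foot 34 across (0 to 9 up), head 38 across (14 to 27 up), a pale filler spot on top. Origin at the centre of its underside, z up along its axis. Stands at the start on a 6 thick plywood pallet on the robot's right. Only 2 or 3 of the four knobs are there in any run.
- knob3: Turned wooden drawer knob, 27 high, 35 g: foot 34 across (0 to 9 up), head 38 across (14 to 27 up), a pale filler spot on top. Origin at the centre of its underside, z up along its axis. Stands at the start on a 6 thick plywood pallet on the robot's right. Only 2 or 3 of the four knobs are there in any run.
- knob4: Turned wooden drawer knob, 27 high, 35 g: foot 34 across (0 to 9 up), head 38 across (14 to 27 up), a pale filler spot on top. Origin at the centre of its underside, z up along its axis. Stands at the start on a 6 thick plywood pallet on the robot's right. Only 2 or 3 of the four knobs are there in any run.
- slate_centre (a point): Centre of the top face of the round dark slate, a fixed disc 190 across and 8 thick lying on the bench. Its place varies, always on the arc that the centre of the lamp ring sweeps, so the lamp can be centred over it exactly.
- lamp_centre (a point): Centre of the lamp ring, at its underside, 106 above the bench and 250 from the pivot axis. White ring, 160 outside, 110 inside, 24 deep (106 to 130 above the bench), held to the hub by a bar 18 wide on the pivot side.
- lamp_grip (a point): Point on the orange grip of the lamp, an upright cylinder 22 across that stands on the ring's outer end, 317.5 from the pivot axis and in line with the arm; it reaches from 129 to 179 above the bench, the point is at 162.
- lamp (a joint): Angle of the lamp arm (rad), which swings level about the upright post of the lamp stand (fixed, 146 high, post 24 and hub 40 thick, beyond the slate): 0 with the arm pointing from its pivot straight back along -x, towards the robot's side of the bench, growing as the ring moves to the robot's left (+y); range -1.1 to 1.15. Friction-held (about 0.25 N m): it stays where it is released. Starts 0.85 to 1.05, aside on the left.
- dimmer (a joint): Travel of the dimmer grip along its track (m): 0 = off (the end of the track on the robot's right, where it starts), 0.1 = full, growing along the +y axis of level_mark. Friction about 1.5 N; it stays where it is released.
- dimmer_top (a point): Centre of the top of the black dimmer grip, 54.5 above the bench; the grip is a block 28 across the track, 20 along it and 40 tall. It stands on a fixed grey track housing 40 wide, 150 long, 14 high.
- level_mark: Small red tab on the dimmer track that marks the wanted level. Origin on the track's centre line at bench level, its y axis along the track (towards full), x across it. The grip is at the mark when the middle of the grip is level with the tab along the track.
- tray: Wooden finished tray, fixed, open on top: 150 (its x) by 210 (its y) by 25 high, walls and floor 5 thick. Origin at the centre of its underside, z up. On the robot's left.
- filler_jar: Bystander: filler jar with a yellow cap, 60 across and about 70 high, origin at the centre of its underside. Leave it alone.
- mug: Bystander: blue mug, 80 across and 90 high, origin at the centre of its underside. Leave it alone.
- scraper: Bystander: scraper with a green handle lying on the bench. Leave it alone.

How it is judged:
By the outcome, as a careful person would: the job done as asked, in the order asked, and still so for the second after the job is handed in, with the robot touching nothing.
Of knob1, knob2, knob3, knob4 only 2 to 3 are there at a start; the rules pass over those that are not, and their reading is None.
At some moment in a run one of knob1, knob2, knob3, knob4 may be knocked a few centimetres aside while the robot is not near it.
It also fails if it takes over 210 s, if anything falls off the work surface, if the arm or the gripper's body presses on something with over 40 N, if the wrist force passes 120 N, or if a joint passes its speed limit or range.

## Working session

There is one attempt and no reset: what is moved stays moved. The work goes in short steps, Python scripts to look and compute and a tool call to move; the robot and the scene stay as the last step left them, time stands still between calls to the robot, and variables do not carry over. Pictures are saved under pics/ and viewed, about 12 in all and at most 16, crops included, and the job is handed in when it is done.

Besides the shell and the picture viewer there is one more tool, called after "Call:" as name(argument=value, ...) on one line, values as JSON. arm_command: Moves the arm, as the interface text tells. Its arguments: {"type":"object","properties":{"plan":{"type":"array","items":{"type":"array","items":{"type":"number"}}}},"required":["plan"]}

```bash
ls; mkdir -p pics; cat > h.py <<'E'
import numpy as np, cv2
from plant import arm, capture, spotter
def foc(c): return 210/np.tan(np.radians(c["vfov"])/2)
def ray(c,uv,cam):
    d=np.array([uv[0]-c["cx"],uv[1]-c["cy"]],float); f=foc(c)
    if cam=="wrist":
        r=np.hypot(*d); th=r/f
        v=np.array([0,0,1.]) if r<1e-9 else np.array([*(d/r*np.sin(th)),np.cos(th)])
    else: v=np.array([d[0]/f,d[1]/f,1.])
    return np.array(c["R"]).T@v, -np.array(c["R"]).T@np.array(c["t"])
def onz(c,uv,cam,z):
    v,o=ray(c,uv,cam); return o+v*(z-o[2])/v[2]
def cloud(c):  # pinhole cams: HxWx3 world
    f=foc(c); d=c["depth"]; v,u=np.mgrid[0:420,0:560]
    P=np.stack([(u-c["cx"])/f*d,(v-c["cy"])/f*d,d],-1)
    return (P-np.array(c["t"]))@np.array(c["R"])
def save(c,n): cv2.imwrite(f"pics/{n}.png",c["pixels"][...,::-1])
E
cat > s1.py <<'E'
from h import *
np.set_printoptions(precision=3,suppress=True)
print(arm.sense())
for cam in ["scene","side","wrist"]:
    c=capture(cam); save(c,cam+"0"); np.savez(cam+"0.npz",**c)
    print(cam,c["vfov"],c["cx"],c["cy"],-np.array(c["R"]).T@np.array(c["t"]))
    if cam=="wrist":continue
    W=cloud(c)
    for q,z in [("knob1",.033),("slate_centre",.008),("lamp_centre",.106),("lamp_grip",.162),("dimmer_top",.0545),("level_mark",0),("tray",0),("filler_jar",0),("mug",0),("scraper",0)]:
        for m in spotter.mark_of(q,cam)[:4]:
            zz=z if q!="knob1" else .006
            print(q,round(m["score"],2),np.array(m["at"]),onz(c,m["at"],cam,zz))
E
python3 s1.py
```

```text
pics
{'time_s': 0.0, 'joints': array([ 0.334,  0.041,  0.084, -0.   , -1.615, -0.334]), 'joint_velocities': array([-0.002,  0.001,  0.   ,  0.   , -0.   ,  0.001]), 'effort': array([ -0.001, -36.82 ,  34.741,   6.932,  -0.005,  -0.   ]), 'ee_pos': array([0.6 , 0.  , 0.23]), 'eef_rot': array([ 0.001,  0.707, -0.707, -0.001]), 'ft_force': array([ 0.618, -0.159, -0.185]), 'wrist_torque': array([-0.013, -0.065,  0.023]), 'finger_gap': 0.0855442689133072}
scene 48.8656732702495 283.5516031379508 210.41168629461964 [1.348 0.193 1.012]
knob1 0.71 [129.8 255.8] [ 0.738 -0.331  0.006]
knob1 0.61 [164.5 202. ] [ 0.541 -0.308  0.006]
knob1 0.51 [171.2 219.8] [ 0.601 -0.266  0.006]
knob1 0.5 [154.2 221.1] [ 0.614 -0.311  0.006]
slate_centre 0.84 [274.4 216.9] [0.536 0.016 0.008]
lamp_centre 0.73 [346.8 232.3] [0.63  0.22  0.106]
lamp_grip 0.83 [369.1 206.5] [0.584 0.263 0.162]
lamp_grip 0.39 [200.6 176. ] [ 0.563 -0.17   0.162]
dimmer_top 0.4 [178.9 162.5] [ 0.423 -0.297  0.054]
level_mark 0.65 [348.2 232.4] [0.545 0.227 0.   ]
level_mark 0.62 [198.2 179.8] [ 0.431 -0.242  0.   ]
tray 0.77 [372.
[... 297 characters left out ...]
  0.006]
knob1 0.78 [347.3 333.8] [ 0.6   -0.261  0.006]
knob1 0.57 [332.9 360.1] [ 0.542 -0.31   0.006]
slate_centre 0.87 [269.  263.1] [0.524 0.01  0.008]
slate_centre 0.51 [275.8 180.4] [0.679 0.378 0.008]
slate_centre 0.26 [328.6 364.9] [ 0.529 -0.319  0.008]
lamp_centre 0.77 [278.4 181.1] [0.628 0.216 0.106]
lamp_grip 0.28 [278.9 182.2] [0.595 0.121 0.162]
dimmer_top 0.87 [274.1 352.3] [ 0.428 -0.289  0.054]
level_mark 0.59 [262.9 348.5] [ 0.425 -0.228  0.   ]
filler_jar 0.68 [256.3 175.1] [0.637 0.446 0.   ]
mug 0.58 [377.8 276.9] [ 0.751 -0.125  0.   ]
scraper 0.56 [421.6 343. ] [ 0.732 -0.333  0.   ]
wrist 65.70646984690485 280.53659975877747 209.83064557171588 [ 0.599 -0.072  0.374]
```

View pics/scene0.png

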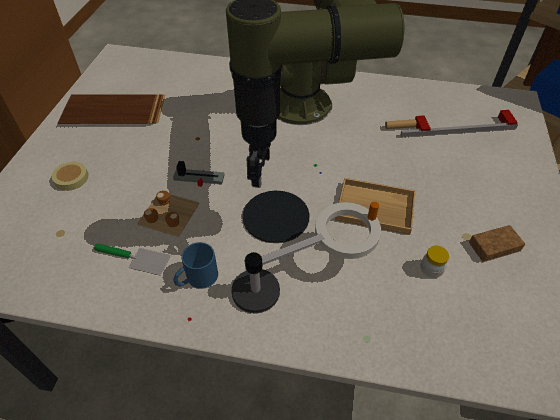

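View pics/side0.png

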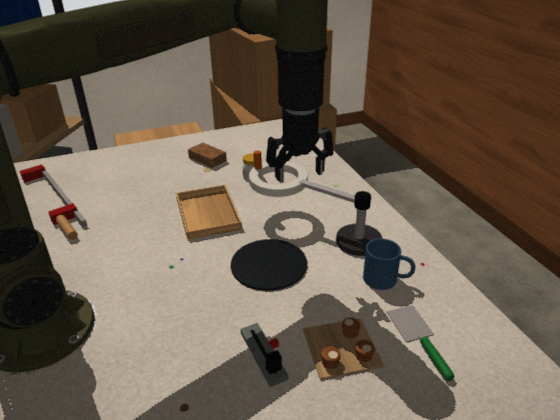

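Scene shows three knobs at about (163,197), (151,215) and (172,218), the slate at (275,216), the ring at (347,230) with its grip at (374,210), and the tray at (377,205). The dimmer is at (181,168) with its red tab at (200,183). The side view agrees. Next I'll refine these with depth.

```bash
cat > s2.py <<'E'
from h import *
np.set_printoptions(precision=4,suppress=True)
def circ(p):
    A=np.c_[2*p,np.ones(len(p))]; s=np.linalg.lstsq(A,(p**2).sum(1),rcond=None)[0]; return s[:2],np.sqrt(s[2]+s[:2]@s[:2])
for cam in ["scene","side"]:
    c=dict(np.load(cam+"0.npz")); W=cloud(c); ok=c["depth"]>0; rgb=c["pixels"].astype(int)
    Z=W[...,2]; near=lambda x,y,r: ok&(np.hypot(W[...,0]-x,W[...,1]-y)<r)
    print(cam,"bench z",np.median(Z[near(.45,.12,.03)]))
    m=near(.53,.012,.13)&(rgb.sum(2)<120)&(abs(Z-.008)<.008); p=W[m][:,:2]
    h=cv2.convexHull((p*1e4).astype(np.int32))[:,0]/1e4; cc,r=cv2.minEnclosingCircle((p*1e3).astype(np.float32)); print("slate",circ(h),np.array(cc)/1e3,r)
    m=near(.63,.22,.13)&(abs(Z-.13)<.006); p=W[m][:,:2]
    cc,r=cv2.minEnclosingCircle((p[np.hypot(*(p-[.63,.22]).T)<.088]*1e3).astype(np.float32)); print("ring",np.array(cc)/1e3,r,len(p))
    m=near(.58,.26,.06)&(Z>.14)&(rgb[...,0]>1.8*rgb[...,2]); print("grip",W[m].mean(0),np.percentile(W[m],[2,98],axis=0),m.sum())
    m=near(.71,.0,.1)&(Z>.136)&(Z<.16); p=W[m]; print("hub",np.percentile(p,[2,98],axis=0),np.median(p,0),m.sum())
    for k in [(.541,-.309),(.611,-.315),(.60,-.263)]:
        m=near(*k,.03)&(abs(Z-.033)<.0035); p=W[m][:,:2]; cc,r=cv2.minEnclosingCircle((p*1e3).astype(np.float32)); print("knob",np.array(cc)/1e3,r,Z[m].mean(),m.sum())
    m=near(.425,-.29,.05)&(abs(Z-.0545)<.006); p=W[m]; print("dim top",np.percentile(p,[2,98],axis=0).ravel(),cv2.minAreaRect((p[:,:2]*1e3).astype(np.float32)))
    m=near(.425,-.25,.12)&(abs(Z-.014)<.004)&(W[...,0]<.48); p=W[m]; print("housing",cv2.minAreaRect((p[:,:2]*1e3).astype(np.float32)))
    m=near(.43,-.24,.06)&(rgb[...,0]>2.2*rgb[...,1])&(rgb[...,0]>70); print("red",W[m].mean(0),np.percentile(W[m],[2,98],axis=0).ravel(),m.sum())
    m=near(.421,.286,.17)&(abs(Z-.025)<.004); p=W[m]; print("tray",cv2.minAreaRect((p[:,:2]*1e3).astype(np.float32)))
E
python3 s2.py
```

```text
scene bench z 0.001468590159684617
slate (array([0.5285, 0.0183]), np.float64(0.09453190285148258)) [0.5288 0.0168] 96.77156829833984
ring [0.6313 0.2158] 83.5318832397461 1625
grip [0.5768 0.2451 0.4309] [[0.5526 0.2023 0.1437]
 [0.6016 0.2824 0.6071]] 386
hub [[0.7599 0.0014 0.1367]
 [0.7971 0.0368 0.1499]] [0.781  0.0191 0.1459] 235
knob [ 0.5394 -0.31  ] 19.168622970581055 0.033048113776453156 99
knob [ 0.6093 -0.3206] 20.124780654907227 0.03293614354370359 102
knob [ 0.6102 -0.2571] 19.40069580078125 0.033299159476779736 103
dim top [ 0.415  -0.2997  0.0487  0.442  -0.2822  0.059 ] ((427.3996887207031, -291.59112548828125), (29.868953704833984, 18.467092514038086), 4.710618495941162)
housing ((430.89569091796875, -241.19834899902344), (60.70203399658203, 149.30502319335938), 4.694297790527344)
red [ 0.4452 -0.2296  0.017 ] [ 0.4082 -0.2342  0.0136  0.4573 -0.2261  0.0201] 10
tray ((441.2332763671875, 293.1283874511719), (210.0186004638672, 155.03387451171875), 86.49063873291016)
side bench z 0.5638481560210504
slate (array([0.525 , 0.0153]), np.float64(0.09353671747427698)) [0.5
[... 198 characters left out ...]
327  0.1461]] [0.7718 0.0116 0.1435] 153
knob [ 0.5347 -0.3121] 18.962892532348633 0.03186462664606766 227
knob [ 0.6036 -0.3205] 19.322338104248047 0.031867404228441226 213
knob [ 0.6057 -0.2576] 19.14765739440918 0.03171101423262947 185
dim top [ 0.4108 -0.303   0.0492  0.4363 -0.2833  0.0553] ((423.6497497558594, -293.4433898925781), (21.459758758544922, 28.10893440246582), 87.25208282470703)
housing ((427.78656005859375, -241.58938598632812), (57.958099365234375, 152.26889038085938), 4.519750595092773)
red [ 0.4512 -0.2348  0.0071] [ 0.4449 -0.2361  0.0033  0.4562 -0.2334  0.0123] 10
tray ((437.49981689453125, 291.2629699707031), (217.864501953125, 150.05259704589844), 86.76316833496094)
```

Call:
arm_command(plan=[[5.2, -0.1, 1.5, 0, 0.25], [5.2, -0.1, 1.5, 0, 0.25], [5.2, -0.1, 1.5, 0, 0.25], [5.2, -0.2, 2, 0, 0.25], [5.0, -0.2, 2, 0, 0.25], [0, 0, 0, 0, 0.25], [0, 0, 0, 0, 0.25]])

```text
time_s: 2.02
ee_pos: [0.608, -0.2648, 0.1435]
eef_rot: [-0.001, 0.708, -0.706, 0.0]
ft_force: [-0.3, 0.6, 0.8]
finger_gap: 0.0639
```

```bash
cat > s3.py <<'E'
from h import *
np.set_printoptions(precision=4,suppress=True)
s=arm.sense(); print(s["ee_pos"],s["finger_gap"],s["eef_rot"])
c=capture("wrist"); save(c,"w1")
for o in spotter.outline_of("knob1","wrist")[:5]:
    v,u=np.nonzero(o["mask"]); (cx,cy),r=cv2.minEnclosingCircle(np.c_[u,v].astype(np.float32))
    print(round(o["score"],2),o["at"],len(u),(cx,cy),r)
for m in spotter.mark_of("knob1","wrist")[:5]: print(round(m["score"],2),m["at"],onz(c,m["at"],"wrist",.006))
# filler spot: pale blobs
E
python3 s3.py
```

```text
[ 0.608  -0.2648  0.1435] 0.06391408792587992 [-0.0007  0.7081 -0.7061  0.0001]
0.97 [366.5, 153.6] 1721 (366.5, 152.5) 24.667892456054688
0.93 [280.6, 213.0] 1654 (278.5, 213.7608642578125) 23.670913696289062
0.56 [283.3, 139.8] 1725 (283.09747314453125, 138.5125732421875) 24.03431510925293
0.16 [142.8, 167.3] 7920 (153.9262237548828, 127.81155395507812) 107.71568298339844
0.91 [280.0, 206.8] [ 0.6078 -0.2566  0.006 ]
0.83 [360.7, 149.5] [ 0.5371 -0.3093  0.006 ]
0.64 [279.1, 136.1] [ 0.6087 -0.3196  0.006 ]
```

Call:
arm_command(plan=[[-0.8, 0, 4, 0, 0.25], [0, 0, 4, 0, 0.25], [0, 0, 2.5, 0, 0.25], [0, 0, 1, 0, 0.25], [0, 0, 0, 0, 0.25], [0, 0, 0, 0, 0.25]])

```text
time_s: 2.92
ee_pos: [0.6133, -0.2509, 0.0334]
eef_rot: [-0.004, 0.711, -0.703, 0.005]
ft_force: [0.3, -0.4, 0.7]
finger_gap: 0.0639
```

Call:
arm_command(plan=[[0.55, 0.55, 0, 0, 0.25], [0, 0, 0, 0, 0.25], [0, 0, 0, 0, 0.25]])

```text
time_s: 3.3
ee_pos: [0.6087, -0.2573, 0.0362]
eef_rot: [-0.005, 0.711, -0.703, 0.007]
ft_force: [-0.5, -0.4, -1.2]
finger_gap: 0.0642
```

Call:
arm_command(plan=[[0, 0, 1.5, 0, 0.25], [0, 0.1, 1.2, 0, 0.25], [0, 0, 0, 0, 0.25]])

```text
time_s: 3.68
ee_pos: [0.6075, -0.2572, 0.0063]
eef_rot: [-0.005, 0.711, -0.703, 0.006]
ft_force: [-0.1, 0.5, -1.2]
finger_gap: 0.0637
```

Call:
arm_command(plan=[[0, 0, -0.2, 0, 0.3], [0, 0, 0, 0, 0.6], [0, 0, 0, 0, 0.8], [0, 0, 0, 0, 0.8], [0, 0, 0, 0, 0.8], [0, 0, -3, 0, 0.8], [0, 0, -5, 0, 0.8], [0, 0, -4, 0, 0.8], [0, 0, 0, 0, 0.8]])

```text
time_s: 4.8
ee_pos: [0.6052, -0.2571, 0.1314]
eef_rot: [-0.004, 0.711, -0.703, 0.006]
ft_force: [-0.4, 0.2, -0.3]
finger_gap: 0.0363
```

```bash
cat > look.py <<'E'
import sys
from h import *
np.set_printoptions(precision=4,suppress=True)
s=arm.sense(); print(s["time_s"],s["ee_pos"],s["finger_gap"],s["eef_rot"])
for cam in sys.argv[2].split(","):
    c=capture(cam); save(c,sys.argv[1]+cam)
    for z in map(float,sys.argv[3].split(",")):
        print(cam,z,[(round(m["score"],2),np.round(onz(c,m["at"],cam,z)[:2],4).tolist()) for m in spotter.mark_of("knob1",cam)[:5] if m["score"]>.2])
E
python3 look.py a wrist .008,.1
```

```text
4.8 [ 0.6052 -0.2571  0.1314] 0.03626667499705595 [-0.0044  0.7113 -0.7029  0.0056]
wrist 0.008 [(0.98, [0.5377, -0.31]), (0.92, [0.6041, -0.32]), (0.81, [0.606, -0.1961])]
wrist 0.1 [(0.98, [0.5603, -0.3166]), (0.92, [0.6037, -0.3232]), (0.81, [0.605, -0.2421])]
```

Call:
arm_command(plan=[[-5.2, 1, 0, 0, 0.8], [-5.2, 1, 0, 0, 0.8], [-5.2, 1, 0, 0, 0.8], [-5.2, 1, 0, 0, 0.8], [-5.2, 1, 0, 0, 0.8], [-4.2, 1, 0, 0, 0.8], [-1.2, 0, 0, 0, 0.8], [0, 0, 0, 0, 0.8], [0, 0, 0, 0, 0.8]])

```text
time_s: 6.08
ee_pos: [0.5313, 0.0641, 0.1098]
eef_rot: [0.007, 0.71, -0.704, -0.005]
ft_force: [0.3, -0.9, -0.2]
finger_gap: 0.0358
```

Call:
arm_command(plan=[[0.2, -1.3, 2, 0, 0.8], [0, 0, 3, 0, 0.8], [0, 0, 2, 0, 0.8], [0, 0, 0, 0, 0.8], [0, 0, 0, 0, 0.8]])

```text
time_s: 6.7
ee_pos: [0.545, 0.0559, 0.0381]
eef_rot: [0.007, 0.707, -0.707, -0.005]
ft_force: [-0.6, 0.8, 0.1]
finger_gap: 0.0358
```

Call:
arm_command(plan=[[-0.4, 0, 1.2, 0, 0.8], [0, 0, 0.8, 0, 0.8], [0, 0, 0, 0, 0.8], [0, 0, 0, 0, 0.8]])

```text
time_s: 7.2
ee_pos: [0.5456, 0.0602, 0.0185]
eef_rot: [0.006, 0.707, -0.707, -0.004]
ft_force: [1.2, 0.6, -0.6]
finger_gap: 0.0361
```

Call:
arm_command(plan=[[0, 0, 0.4, 0, 0.8], [0, 0, 0.15, 0, 0.8], [0, 0, 0, 0, 0.8]])

```text
time_s: 7.58
ee_pos: [0.5457, 0.0604, 0.0131]
eef_rot: [0.006, 0.707, -0.707, -0.004]
ft_force: [-0.4, 0.1, 0.0]
finger_gap: 0.0358
```

Call:
arm_command(plan=[[0, 0, 0.15, 0, 0.8], [0, 0, 0, 0, 0.5], [0, 0, 0, 0, 0.25], [0, 0, 0, 0, 0.25], [0, 0, 0, 0, 0.25], [0, 0, -3, 0, 0.25], [0, 0, -5, 0, 0.25], [0, 0, -4, 0, 0.25], [0, 0, 0, 0, 0.25]])

```text
time_s: 8.7
ee_pos: [0.5473, 0.0602, 0.1351]
eef_rot: [0.006, 0.707, -0.707, -0.004]
ft_force: [-0.1, 0.2, -0.4]
finger_gap: 0.0641
```

```bash
python3 look.py b wrist,scene .008
```

```text
8.7 [0.5473 0.0602 0.1351] 0.06413199378021782 [ 0.0061  0.7073 -0.7069 -0.0041]
wrist 0.008 [(0.63, [0.5417, 0.0621])]
scene 0.008 [(0.72, [0.533, -0.31]), (0.62, [0.6067, -0.3128]), (0.55, [0.5426, 0.0529])]
```

Call:
arm_command(plan=[[5.5, 0, -0.2, 0, 0.35], [5.5, 0, -0.2, 0, 0.35], [5.5, 0, -0.2, 0, 0.35], [5.5, 0, -0.2, 0, 0.35], [5.5, 0, -0.2, 0, 0.35], [5.5, 0, 0, 0, 0.35], [2.5, 0.5, 0, 0, 0.35], [0, 0, 0, 0, 0.35], [0, 0, 0, 0, 0.35]])

```text
time_s: 10.02
ee_pos: [0.5349, -0.3046, 0.1272]
eef_rot: [0.017, 0.708, -0.706, -0.015]
ft_force: [-0.4, 0.2, 0.1]
finger_gap: 0.0558
```

```bash
python3 look.py c wrist .006
```

```text
10.025 [ 0.5349 -0.3046  0.1272] 0.05578314646164539 [ 0.0169  0.708  -0.7058 -0.0149]
wrist 0.006 [(0.84, [0.6053, -0.3208])]
```

Call:
arm_command(plan=[[0.5, -0.7, 1, 0, 0.35], [0, 0, 5, 0, 0.35], [0, 0, 1.5, 0, 0.35], [0, 0, 0, 0, 0.35], [0, 0, 0, 0, 0.35]])

```text
time_s: 10.75
ee_pos: [0.5423, -0.308, 0.0525]
eef_rot: [0.016, 0.71, -0.704, -0.013]
ft_force: [0.5, -0.2, -0.3]
finger_gap: 0.0558
```

Call:
arm_command(plan=[[0.2, 0.3, 1.5, 0, 0.35], [0, 0, 1.5, 0, 0.35], [0, 0, 0.9, 0, 0.35], [0, 0, 0, 0, 0.35]])

```text
time_s: 11.25
ee_pos: [0.5385, -0.3108, 0.0132]
eef_rot: [0.015, 0.71, -0.704, -0.011]
ft_force: [0.3, 0.0, 0.5]
finger_gap: 0.0556
```

Call:
arm_command(plan=[[0, 0, 0.45, 0, 0.35], [0, 0, 0, 0, 0.6], [0, 0, 0, 0, 0.8], [0, 0, 0, 0, 0.8], [0, 0, 0, 0, 0.8], [0, 0, -2, 0, 0.8], [0, 0, -3, 0, 0.8], [0, 0, -3, 0, 0.8], [0, 0, -3, 0, 0.8], [0, 0, -1, 0, 0.8], [0, 0, 0, 0, 0.8]])

```text
time_s: 12.62
ee_pos: [0.5439, -0.3107, 0.1393]
eef_rot: [0.014, 0.71, -0.704, -0.008]
ft_force: [0.0, 1.2, -0.9]
finger_gap: 0.0361
```

Call:
arm_command(plan=[[-1.5, 0, 0, 0, 0.8], [-2.4, 0, 0, 0, 0.8], [-2.4, 0, 0, 0, 0.8], [-2.4, 0, 0, 0, 0.8], [-2.4, 0, 0, 0, 0.8], [-2.4, 0, 0, 0, 0.8], [-2.4, 0, 0, 0, 0.8], [-2.4, 0, 0, 0, 0.8], [-2.4, 0, 0, 0, 0.8], [-2.4, 0, 0, 0, 0.8], [-2.4, 0, 0, 0, 0.8], [-1.5, 0, 0, 0, 0.8], [-1, 0, 0, 0, 0.8], [0, 0, 0, 0, 0.8], [0, 0, 0, 0, 0.8]])

```text
time_s: 14.5
ee_pos: [0.5308, -0.0136, 0.1186]
eef_rot: [0.023, 0.711, -0.703, -0.019]
ft_force: [-0.4, -0.6, -0.4]
finger_gap: 0.0357
```

Call:
arm_command(plan=[[0, -3, 0, 0, 0.8], [0, -3, 0, 0, 0.8], [0, 0, 0, 0, 0.8], [0, 0, 0, 0, 0.8]])

```text
time_s: 15.0
ee_pos: [0.5921, -0.0156, 0.115]
eef_rot: [0.023, 0.71, -0.704, -0.019]
ft_force: [0.1, 0.3, -0.5]
finger_gap: 0.0361
```

Call:
arm_command(plan=[[0, 3, 0, 0, 0.8], [0, 3, 0, 0, 0.8], [0, 0, 0, 0, 0.8], [0, 0, 0, 0, 0.8]])

```text
time_s: 15.5
ee_pos: [0.5293, -0.0172, 0.1192]
eef_rot: [0.023, 0.709, -0.704, -0.019]
ft_force: [0.8, -0.2, -0.3]
finger_gap: 0.0362
```

Call:
arm_command(plan=[[0, 0, -6, 0, 0.8], [0, 0, 0, 0, 0.8], [0, 0, 0, 0, 0.8]])

```text
time_s: 15.88
ee_pos: [0.5331, -0.0172, 0.1795]
eef_rot: [0.023, 0.709, -0.704, -0.019]
ft_force: [0.5, 0.3, -1.0]
finger_gap: 0.0357
```

Call:
arm_command(plan=[[0, 0, 6, 0, 0.8], [0, 0, 0, 0, 0.8], [0, 0, 0, 0, 0.8]])

```text
time_s: 16.25
ee_pos: [0.5307, -0.0181, 0.1204]
eef_rot: [0.023, 0.709, -0.704, -0.018]
ft_force: [0.6, -0.3, 0.6]
finger_gap: 0.0365
```

```bash
python3 - <<'E'
from h import *
np.set_printoptions(precision=4,suppress=True)
s=arm.sense(); print(s)
E
```

```text
{'time_s': 16.25, 'joints': array([ 0.3363, -0.0741, -0.2266, -0.0123, -1.476 , -0.328 ]), 'joint_velocities': array([ 0.0007,  0.0209, -0.0447, -0.0289, -0.0014,  0.0004]), 'effort': array([  0.0053, -28.7856,  32.2943,   6.4819,  -0.1604,   0.    ]), 'ee_pos': array([ 0.5307, -0.0181,  0.1204]), 'eef_rot': array([ 0.0233,  0.7092, -0.7044, -0.0181]), 'ft_force': array([ 0.5501, -0.2741,  0.5898]), 'wrist_torque': array([-0.0066, -0.1977,  0.0005]), 'finger_gap': 0.03652558684526258}
```

Call:
arm_command(plan=[[5, 0, 0, 0, 0.8], [5, 0, 0, 0, 0.8], [0, 0, 0, 0, 0.8], [0, 0, 0, 0, 0.8]])

```text
time_s: 16.75
ee_pos: [0.5367, -0.1205, 0.1314]
eef_rot: [0.019, 0.71, -0.704, -0.013]
ft_force: [0.2, 0.3, 0.3]
finger_gap: 0.0358
```

Call:
arm_command(plan=[[-5, 0, 0, 0, 0.8], [-5, 0, 0, 0, 0.8], [0, 0, 0, 0, 0.8], [0, 0, 0, 0, 0.8]])

```text
time_s: 17.25
ee_pos: [0.5379, -0.0149, 0.1354]
eef_rot: [0.016, 0.711, -0.703, -0.011]
ft_force: [-0.8, -0.3, -1.1]
finger_gap: 0.0358
```

Call:
arm_command(plan=[[2.5, -2.5, 0, 0, 0.8], [5, -3, 0, 0, 0.8], [0, 0, 0, 0, 0.8], [0, 0, 0, 0, 0.8]])

```text
time_s: 17.75
ee_pos: [0.596, -0.0924, 0.1356]
eef_rot: [0.015, 0.711, -0.703, -0.01]
ft_force: [-0.1, 0.1, -0.8]
finger_gap: 0.0363
```

Call:
arm_command(plan=[[0, 0, 0, 10, 0.8], [0, 0, 0, 10, 0.8], [0, 0, 0, 0, 0.8], [0, 0, 0, 0, 0.8]])

```text
time_s: 18.25
ee_pos: [0.5952, -0.0909, 0.1372]
eef_rot: [-0.016, -0.577, 0.817, 0.007]
ft_force: [0.2, -0.4, -0.2]
finger_gap: 0.0361
```

Call:
arm_command(plan=[[0, 0, 0, -10, 0.8], [0, 0, 0, -10, 0.8], [0, 0, 0, 0, 0.8], [0, 0, 0, 0, 0.8]])

```text
time_s: 18.75
ee_pos: [0.5949, -0.09, 0.1379]
eef_rot: [0.014, 0.715, -0.698, -0.009]
ft_force: [0.2, 1.1, -0.2]
finger_gap: 0.036
```

Call:
arm_command(plan=[[-3, 2.5, 0, 0, 0.8], [-3, 2.4, 0, 0, 0.8], [0, 0, 0, 0, 0.8], [0, 0, 3, 0, 0.8], [0, 0, 3, 0, 0.8], [0, 0, 0, 0, 0.8], [0, 0, 3, 0, 0.8], [0, 0, 0, 0, 0.8], [0, 0, 0, 0, 0.8]])

```text
time_s: 19.88
ee_pos: [0.5446, -0.0319, 0.0537]
eef_rot: [0.012, 0.711, -0.703, -0.006]
ft_force: [0.2, -0.4, 0.1]
finger_gap: 0.036
```

Call:
arm_command(plan=[[-0.3, 0, 1.5, 0, 0.8], [0, 0, 1.5, 0, 0.8], [0, 0, 0.6, 0, 0.8], [0, 0, 0, 0, 0.8], [0, 0, 0, 0, 0.8]])

```text
time_s: 20.5
ee_pos: [0.5449, -0.0289, 0.0176]
eef_rot: [0.01, 0.711, -0.703, -0.005]
ft_force: [0.5, 0.8, 0.2]
finger_gap: 0.036
```

Call:
arm_command(plan=[[0, 0, 0.35, 0, 0.8], [0, 0, 0.2, 0, 0.8], [0, 0, 0, 0, 0.8], [0, 0, 0, 0, 0.5], [0, 0, 0, 0, 0.25], [0, 0, 0, 0, 0.25], [0, 0, 0, 0, 0.25], [0, 0, -3, 0, 0.25], [0, 0, -3, 0, 0.25], [0, 0, 0, 0, 0.25], [0, 0, -4, 0, 0.25], [0, 0, -3, 0, 0.25], [0, 0, 0, 0, 0.25]])

```text
time_s: 22.12
ee_pos: [0.547, -0.0279, 0.144]
eef_rot: [0.011, 0.711, -0.703, -0.005]
ft_force: [-0.4, -0.2, 0.1]
finger_gap: 0.0638
```

```bash
python3 look.py d wrist,scene,side .008
```

```text
22.125 [ 0.547  -0.0279  0.144 ] 0.06375519472770945 [ 0.0113  0.711  -0.7031 -0.0055]
wrist 0.008 [(0.95, [0.5422, 0.0613]), (0.89, [0.5455, -0.0258]), (0.62, [0.7516, -0.1225])]
scene 0.008 [(0.67, [0.6065, -0.3191]), (0.51, [0.5525, -0.0298]), (0.46, [0.5417, 0.0633])]
side 0.008 [(0.68, [0.539, -0.0314]), (0.56, [0.6057, -0.3229]), (0.51, [0.5419, 0.0727])]
```

Call:
arm_command(plan=[[5, -1, 0, 0, 0.25], [5, -1, 0, 0, 0.25], [0, 0, 0, 0, 0.25], [5, -1, 0, 0, 0.25], [5, -1, 0, 0, 0.25], [0, 0, 0, 0, 0.25], [4, -1, 0, 0, 0.25], [4, -1, 0, 0, 0.25], [0, 0, 0, 0, 0.25], [0, 0, 0, 0, 0.25]])

```text
time_s: 23.68
ee_pos: [0.6102, -0.3078, 0.1341]
eef_rot: [0.016, 0.714, -0.7, -0.011]
ft_force: [0.8, -0.0, -0.9]
finger_gap: 0.0644
```

```bash
python3 look.py e wrist .006
```

```text
23.675 [ 0.6102 -0.3078  0.1341] 0.06435044293997465 [ 0.0157  0.7138 -0.7001 -0.0111]
wrist 0.006 [(0.88, [0.6072, -0.3186])]
```

Call:
arm_command(plan=[[1.1, -0.2, 3, 0, 0.25], [0, 0, 3, 0, 0.25], [0, 0, 0, 0, 0.25], [0, 0, 3, 0, 0.25], [0, 0, 0.5, 0, 0.25], [0, 0, 0, 0, 0.25], [0, 0, 0, 0, 0.25]])

```text
time_s: 24.65
ee_pos: [0.6134, -0.3158, 0.0481]
eef_rot: [0.013, 0.717, -0.697, -0.005]
ft_force: [-0.6, 0.5, -0.1]
finger_gap: 0.0642
```

Call:
arm_command(plan=[[0.3, 0.5, 1.2, 1.6, 0.25], [0, 0, 1.5, 0, 0.25], [0, 0, 0.5, 0, 0.25], [0, 0, 0, 0, 0.25]])

```text
time_s: 25.15
ee_pos: [0.6076, -0.3198, 0.0153]
eef_rot: [-0.013, -0.706, 0.708, 0.004]
ft_force: [-0.4, -0.4, -0.2]
finger_gap: 0.064
```

Call:
arm_command(plan=[[0, 0, 0.5, 0, 0.25], [0, 0, 0.15, 0, 0.25], [0, 0, 0, 0, 0.5], [0, 0, 0, 0, 0.8], [0, 0, 0, 0, 0.8], [0, 0, 0, 0, 0.8], [0, 0, -3, 0, 0.8], [0, 0, -3, 0, 0.8], [0, 0, 0, 0, 0.8], [0, 0, -3, 0, 0.8], [0, 0, -3, 0, 0.8], [0, 0, 0, 0, 0.8]])

```text
time_s: 26.65
ee_pos: [0.6095, -0.3177, 0.1279]
eef_rot: [-0.014, -0.706, 0.708, 0.006]
ft_force: [0.6, 0.8, -1.4]
finger_gap: 0.0357
```

Call:
arm_command(plan=[[-5, 1.5, -0.5, 0, 0.8], [-5, 1.5, -0.5, 0, 0.8], [0, 0, 0, 0, 0.8], [-5, 1.5, -0.5, 0, 0.8], [-5, 1.5, 0, 0, 0.8], [0, 0, 0, 0, 0.8], [-5, 1.5, 0, 0, 0.8], [-5, 1.5, 0, 0, 0.8], [0, 0, 0, 0, 0.8], [-3, 1.2, 0, 0, 0.8], [0, 0, 0, 0, 0.8], [0, 0, 0, 0, 0.8]])

```text
time_s: 28.15
ee_pos: [0.5041, 0.0154, 0.1249]
eef_rot: [-0.022, -0.702, 0.712, 0.015]
ft_force: [-0.0, -0.4, -0.1]
finger_gap: 0.036
```

Call:
arm_command(plan=[[-0.2, -0.3, 3, 0, 0.8], [0, 0, 3, 0, 0.8], [0, 0, 0, 0, 0.8], [0, 0, 2.5, 0, 0.8], [0, 0, 0, 0, 0.8], [0, 0, 0, 0, 0.8]])

```text
time_s: 28.9
ee_pos: [0.5068, 0.011, 0.0419]
eef_rot: [-0.021, -0.7, 0.714, 0.013]
ft_force: [0.6, 0.7, 0.5]
finger_gap: 0.0359
```

Call:
arm_command(plan=[[-0.5, 0.2, 1.5, -1.0, 0.8], [0, 0, 1, 0, 0.8], [0, 0, 0, 0, 0.8], [0, 0, 0, 0, 0.8]])

```text
time_s: 29.4
ee_pos: [0.5047, 0.0165, 0.0175]
eef_rot: [-0.019, -0.707, 0.707, 0.012]
ft_force: [0.5, 0.1, -0.6]
finger_gap: 0.0359
```

Call:
arm_command(plan=[[0, 0, 0.35, 0, 0.8], [0, 0, 0.2, 0, 0.8], [0, 0, 0, 0, 0.8], [0, 0, 0, 0, 0.5], [0, 0, 0, 0, 0.25], [0, 0, 0, 0, 0.25], [0, 0, 0, 0, 0.25], [0, 0, -3, 0, 0.25], [0, 0, -3, 0, 0.25], [0, 0, 0, 0, 0.25], [0, 0, -4, 0, 0.25], [0, 0, -3, 0, 0.25], [0, 0, 0, 0, 0.25], [0, 0, 0, 0, 0.25]])

```text
time_s: 31.15
ee_pos: [0.5089, 0.0176, 0.1417]
eef_rot: [-0.021, -0.707, 0.707, 0.014]
ft_force: [0.3, -0.1, -1.0]
finger_gap: 0.0639
```

```bash
python3 look.py f wrist,scene,side .008; python3 - <<'E'
from h import *
for cam in ["scene","side","wrist"]:
    c=capture(cam)
    for q,z in [("slate_centre",.008),("lamp_grip",.162),("lamp_centre",.106)]:
        print(cam,q,[(round(m["score"],2),np.round(onz(c,m["at"],cam,z),4).tolist()) for m in spotter.mark_of(q,cam)[:2]])
E
```

```text
31.15 [0.5089 0.0176 0.1417] 0.06388237183593384 [-0.0213 -0.7065  0.7073  0.0139]
wrist 0.008 [(0.93, [0.5026, 0.0161]), (0.8, [0.5453, -0.0249]), (0.63, [0.544, 0.0594])]
scene 0.008 [(0.74, [0.5475, 0.0581]), (0.74, [0.5561, -0.033]), (0.63, [0.5545, 0.2222]), (0.59, [0.44, 0.2872]), (0.44, [0.5079, 0.0194])]
side 0.008 [(0.5, [0.5345, -0.0297]), (0.47, [0.5336, 0.0562])]
scene slate_centre [(0.98, [0.5402, 0.0273, 0.008])]
scene lamp_grip [(0.97, [0.5922, 0.2551, 0.162]), (0.69, [0.5888, 0.2759, 0.162])]
scene lamp_centre [(0.61, [0.6238, 0.2217, 0.106])]
side slate_centre [(0.72, [0.5188, 0.0071, 0.008]), (0.59, [0.5056, 0.0185, 0.008])]
side lamp_grip []
side lamp_centre [(0.84, [0.6324, 0.2149, 0.106]), (0.44, [0.6662, -0.4052, 0.106])]
wrist slate_centre [(0.69, [0.5276, 0.0193, 0.008])]
wrist lamp_grip []
wrist lamp_centre []
```

```bash
python3 - <<'E'
from h import *
np.set_printoptions(precision=4,suppress=True)
c=capture("wrist"); save(c,"w2")
P=c["pixels"].astype(int); m=(P.sum(2)<130).astype(np.uint8)
m=cv2.morphologyEx(m,cv2.MORPH_OPEN,np.ones((5,5)))
n,l,s,ce=cv2.connectedComponentsWithStats(m)
for i in np.argsort(-s[1:,4])[:3]+1: print(s[i],ce[i])
for o in spotter.outline_of("slate_centre","wrist")[:1]: print(o["score"])
E
```

```text
[   11   257   539   163 42027] [283.9986 364.9477]
[ 256   97   66   38 1531] [287.0516 116.0607]
[254 161  43  33 916] [273.6583 175.595 ]
0.77
```

View pics/w2.png

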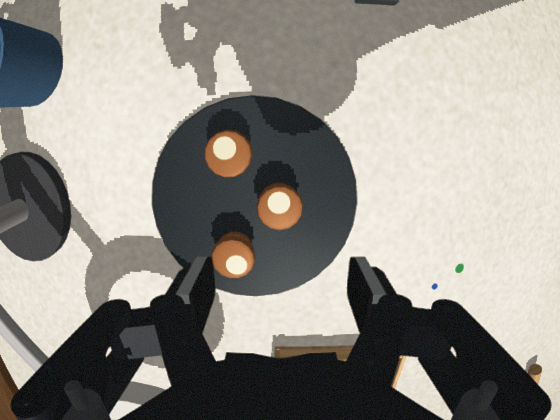

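Wrist view: slate spans columns 152–357 and rows 95–296, and the three knobs stand upright on it at (228,153), (280,207) and (233,257).

```bash
python3 - <<'E'
from h import *
np.set_printoptions(precision=4,suppress=True)
c=capture("wrist")
p=np.array([onz(c,u,"wrist",.008)[:2] for u in [(152,196),(357,196),(254.5,95),(256,296)]]); print(p)
print("centre",(p[0]+p[1])/2,(p[2]+p[3])/2,np.hypot(*(p[0]-p[1])),np.hypot(*(p[2]-p[3])))
E
```

```text
[[ 0.6195  0.0116]
 [ 0.4327  0.0143]
 [ 0.5241 -0.0743]
 [ 0.5265  0.1145]]
centre [0.5261 0.0129] [0.5253 0.0201] 0.1867528290547575 0.18883210193350172
```

Call:
arm_command(plan=[[0, 0, -5, -9, 0.25], [0, 0, -5, -9, 0.25], [0, 0, 0, -9, 0.25], [0, 0, 0, -9, 0.25], [0, 0, 0, 0, 0.25], [0, 0, 0, 0, 0.25]])

```text
time_s: 32.95
ee_pos: [0.5141, 0.0185, 0.2456]
eef_rot: [0.016, 0.894, -0.448, -0.019]
ft_force: [0.4, 0.1, -0.6]
finger_gap: 0.064
```

Call:
arm_command(plan=[[-3.2, -4.2, 0, 0, 0.25], [-3.2, -4.2, 0, 0, 0.25], [0, 0, 0, 0, 0.25], [-3.2, -4.2, 0, 0, 0.25], [-3, -4, 0, 0, 0.25], [0, 0, 0, 0, 0.25], [-3, -4, 0, 0, 0.25], [0, 0, 0, 0, 0.25], [0, 0, 0, 0, 0.25]])

```text
time_s: 34.08
ee_pos: [0.5892, 0.268, 0.2379]
eef_rot: [0.018, 0.889, -0.458, -0.019]
ft_force: [-0.1, 0.3, 0.9]
finger_gap: 0.0643
```

```bash
python3 - <<'E'
from h import *
np.set_printoptions(precision=4,suppress=True)
print(arm.sense()["ee_pos"])
for cam in ["wrist","scene","side"]:
    c=capture(cam); 
    if cam=="wrist": save(c,"w3")
    for q,z in [("lamp_grip",.162),("lamp_centre",.106)]:
        print(cam,q,[(round(m["score"],2),m["at"],np.round(onz(c,m["at"],cam,z),4).tolist()) for m in spotter.mark_of(q,cam)[:2]])
    for o in spotter.outline_of("lamp_grip",cam)[:2]: print(o["score"],o["at"],o["mask"].sum())
E
```

```text
[0.5892 0.268  0.2379]
wrist lamp_grip [(0.75, [265.8, 225.7], [0.5907, 0.2764, 0.162])]
wrist lamp_centre [(0.41, [444.7, 54.9], [0.5389, 0.0661, 0.106])]
0.85 [268.8, 187.0] 19641
scene lamp_grip [(0.95, [366.7, 208.3], [0.5913, 0.258, 0.162])]
scene lamp_centre [(0.75, [346.1, 234.2], [0.6359, 0.2185, 0.106])]
0.57 [328.7, 241.6] 2956
0.18 [279.1, 205.7] 154
side lamp_grip [(0.93, [258.3, 156.3], [0.5913, 0.2719, 0.162]), (0.49, [260.6, 352.7], [0.3787, -0.3671, 0.162])]
side lamp_centre [(0.82, [277.5, 179.7], [0.6283, 0.2235, 0.106])]
0.86 [291.5, 187.6] 2275
```

View pics/w3.png

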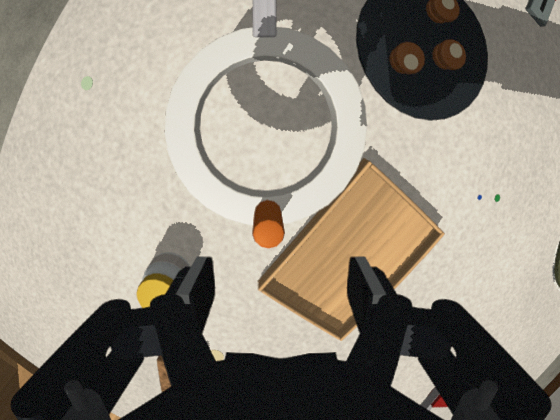

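Wrist view: the orange grip's top is at (268,233), just ahead of the open fingers. The ring, tray and jar are all clear of them.

```bash
python3 - <<'E'
from h import *
np.set_printoptions(precision=4,suppress=True)
s=arm.sense(); print(s["ee_pos"]); c=capture("wrist")
print(onz(c,(268.5,233),"wrist",.179), onz(c,(268,206),"wrist",.131))
p=np.array([onz(c,u,"wrist",.13)[:2] for u in [(165,127),(366,127),(265,27)]]); print(p,(p[0]+p[1])/2)
from scipy.spatial.transform import Rotation as R
q=s["eef_rot"];print(R.from_quat([q[1],q[2],q[3],q[0]]).as_matrix())
E
```

```text
[0.589  0.269  0.2372]
[0.5898 0.2753 0.179 ] [0.5919 0.2718 0.131 ]
[[0.6946 0.2653]
 [0.5661 0.1753]
 [0.6747 0.159 ]] [0.6303 0.2203]
[[ 0.5808 -0.8124 -0.0513]
 [-0.8138 -0.5809 -0.014 ]
 [-0.0184  0.0499 -0.9986]]
```

Call:
arm_command(plan=[[-0.25, -0.9, 2, 0, 0.25], [0, 0, 2, 0, 0.25], [0, 0, 0, 0, 0.25], [0, 0, 2, 0, 0.25], [0, 0, 1.5, 0, 0.25], [0, 0, 0, 0, 0.25], [0, 0, 0, 0, 0.25]])

```text
time_s: 35.6
ee_pos: [0.5916, 0.2767, 0.1569]
eef_rot: [0.019, 0.889, -0.457, -0.02]
ft_force: [-0.4, 0.2, -0.0]
finger_gap: 0.064
```

Call:
arm_command(plan=[[0, 0.1, 0.8, 0, 0.25], [0, 0, 0.4, 0, 0.25], [0, 0, 0, 0, 0.5], [0, 0, 0, 0, 0.85], [0, 0, 0, 0, 1], [0, 0, 0, 0, 1], [0, 0, 0, 0, 1], [0, 0, 0, 0, 1]])

```text
time_s: 36.6
ee_pos: [0.5915, 0.2768, 0.1462]
eef_rot: [0.016, 0.889, -0.457, -0.019]
ft_force: [-0.4, -0.6, -1.1]
finger_gap: 0.0209
```

Call:
arm_command(plan=[[0, 0, 0, 0, 0.68], [0, 0, 0, 0, 0.68], [0.05, 1.5, 0, -3, 0.68], [0.08, 2.2, 0, -4, 0.68], [0.08, 2.2, 0, -4, 0.68], [0, 0, 0, 0, 0.68]])

```text
time_s: 37.35
ee_pos: [0.5457, 0.2366, 0.1488]
eef_rot: [0.015, 0.93, -0.367, -0.021]
ft_force: [1.3, -1.0, 0.6]
finger_gap: 0.0275
```

Call:
arm_command(plan=[[0.08, 2.2, 0, -4, 0.68], [0.08, 2.2, 0, -4, 0.68], [0, 0, 0, 0, 0.68], [0.08, 2.2, 0, -4, 0.68], [0.08, 2.2, 0, -4, 0.68], [0, 0, 0, 0, 0.68], [0.08, 2.2, 0, -4, 0.68], [0, 0, 0, 0, 0.68]])

```text
time_s: 38.35
ee_pos: [0.4885, 0.1477, 0.1529]
eef_rot: [0.011, 0.979, -0.2, -0.022]
ft_force: [0.1, -1.2, 0.9]
finger_gap: 0.0273
```

Call:
arm_command(plan=[[0, 2.2, 0, -4, 0.68], [0.05, 2.2, 0.2, -4, 0.68], [0, 0, 0, 0, 0.68], [0.08, 2.2, 0.2, -4, 0.68], [0.08, 2.2, 0, -4, 0.68], [0, 0, 0, 0, 0.68], [0.08, 2.2, 0, -4, 0.68], [0, 0, 0, 0, 0.68], [0, 0, 0, 0, 0.68]])

```text
time_s: 39.48
ee_pos: [0.4672, 0.049, 0.1505]
eef_rot: [0.007, 0.999, -0.032, -0.024]
ft_force: [-0.8, -0.2, 0.0]
finger_gap: 0.0269
```

```bash
cat > ring.py <<'E'
import sys
from h import *
np.set_printoptions(precision=4,suppress=True)
s=arm.sense(); print(s["ee_pos"],s["eef_rot"])
for cam in ["scene","side"]:
    c=capture(cam); save(c,sys.argv[1]+cam); W=cloud(c); Z=W[...,2]; rgb=c["pixels"].astype(int)
    m=(c["depth"]>0)&(abs(Z-.13)<.006)&(np.hypot(W[...,0]-.527,W[...,1]-.04)<.16)&(rgb.min(2)>70)
    p=W[m][:,:2]
    from scipy.optimize import least_squares
    def fit(p,c0):
        # maximise annulus inliers via soft residual outside 55..80 mm
        g=min(((np.mean(np.maximum(0,np.hypot(*(p-[x,y]).T)-.080)+np.maximum(0,.055-np.hypot(*(p-[x,y]).T))),x,y) for x in np.arange(.49,.58,.002) for y in np.arange(-.05,.12,.002))); return g
    print(cam,"ring",fit(p,None),len(p))
    q=[(round(m["score"],2),np.round(onz(c,m["at"],cam,.106),4).tolist()) for m in spotter.mark_of("lamp_centre",cam)[:1]]
    b=(c["depth"]>0)&(rgb.min(2)>50)&(abs(Z-.118)<.02)&(W[...,0]>.625)&(W[...,0]<.74)&(abs(W[...,1])<.15)
    pb=W[b][:,:2]; print("bar",len(pb), np.polyfit(pb[:,0],pb[:,1],1) if len(pb)>20 else "", q)
    m=(c["depth"]>0)&(Z>.15)&(Z<.182)&(rgb[...,0]>2*rgb[...,2])&(np.hypot(W[...,0]-.46,W[...,1]-.03)<.1); print("grip",m.sum(),np.median(W[m],0) if m.any() else "")
E
python3 ring.py r1
```

```text
[0.4672 0.049  0.1505] [ 0.0067  0.9992 -0.0318 -0.0243]
scene ring (np.float64(0.0048599385485076346), np.float64(0.538), np.float64(0.038000000000000075)) 1311
bar 314 [-0.0873  0.0864] [(0.98, [0.5239, 0.0353, 0.106])]
grip 93 [0.4696 0.0448 0.1724]
side ring (np.float64(0.005749278232041903), np.float64(0.534), np.float64(0.03400000000000007)) 1204
bar 339 [-0.0849  0.0796] [(0.95, [0.5288, 0.0307, 0.106])]
grip 57 [0.4515 0.0407 0.1684]
```

View pics/r1scene.png

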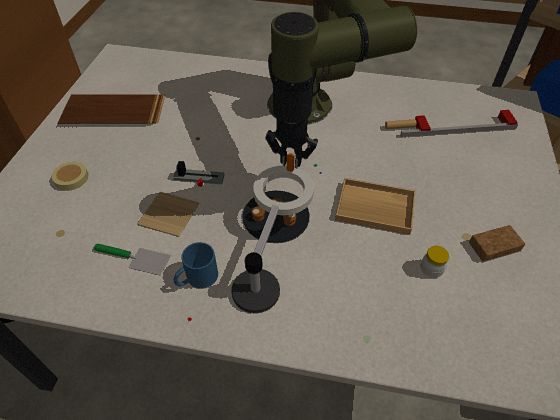

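The ring is nearly over the slate, with its centre at about y=0.038 against the slate's 0.018. The bar is tilted 0.086 rad, so the grip has about 27 mm to go.

Call:
arm_command(plan=[[-0.3, 1.4, 0, -2.5, 0.68], [0, 1.2, 0, -2.0, 0.68], [0, 0, 0, 0, 0.68], [0, 0, 0, 0, 0.68]])

```text
time_s: 40.17
ee_pos: [0.4634, 0.0246, 0.1509]
eef_rot: [0.005, 1.0, 0.009, -0.024]
ft_force: [-0.5, 0.5, 0.2]
finger_gap: 0.0274
```

```bash
python3 ring.py r2
```

```text
[0.4634 0.0246 0.1509] [ 0.0047  0.9997  0.009  -0.024 ]
scene ring (np.float64(0.0047956836719560735), np.float64(0.538), np.float64(0.02200000000000006)) 1304
bar 308 [-0.0178  0.0323] [(0.65, [0.5293, 0.0225, 0.106])]
grip 94 [0.4677 0.0236 0.1722]
side ring (np.float64(0.0056205712542524615), np.float64(0.532), np.float64(0.018000000000000058)) 1217
bar 333 [-0.016  0.026] [(0.81, [0.5278, 0.0167, 0.106])]
grip 51 [0.4498 0.0176 0.1684]
```

Call:
arm_command(plan=[[0, 0.4, 0, -1, 0.68], [0, 0, 0, 0, 0.68], [0, 0, 0, 0, 0.68]])

```text
time_s: 40.75
ee_pos: [0.4634, 0.0205, 0.1509]
eef_rot: [0.004, 1.0, 0.019, -0.024]
ft_force: [-0.2, 0.2, -0.1]
finger_gap: 0.0273
```

```bash
python3 ring.py r3
```

```text
[0.4634 0.0205 0.1509] [ 0.0045  0.9995  0.0189 -0.0241]
scene ring (np.float64(0.004875295803111868), np.float64(0.536), np.float64(0.02000000000000006)) 1326
bar 305 [-0.013   0.0286] [(0.72, [0.5348, 0.0209, 0.106])]
grip 88 [0.4676 0.0222 0.173 ]
side ring (np.float64(0.00579537101318586), np.float64(0.534), np.float64(0.016000000000000056)) 1204
bar 337 [-0.0073  0.0196] [(0.64, [0.5282, 0.0136, 0.106])]
grip 56 [0.4505 0.0156 0.1709]
```

Call:
arm_command(plan=[[0, 0.25, 0, 0, 0.68], [0, 0, 0, 0, 0.68], [0, -0.2, 0, 0, 0.4], [0, 0, 0, 0, 0.25], [0, 0, 0, 0, 0.25], [0, 0, -2.5, 0, 0.25], [0, 0, -2.5, 0, 0.25], [0, 0, 0, 0, 0.25], [0, 0, -2.5, 0, 0.25], [0, 0, 0, 0, 0.25]])

```text
time_s: 42.2
ee_pos: [0.4665, 0.0209, 0.2261]
eef_rot: [0.005, 0.999, 0.019, -0.025]
ft_force: [-0.0, 0.1, -0.5]
finger_gap: 0.0643
```

```bash
python3 ring.py r4; python3 - <<'E'
from h import *
from scipy.spatial.transform import Rotation as R
np.set_printoptions(precision=4,suppress=True)
q=arm.sense()["eef_rot"];print(R.from_quat([q[1],q[2],q[3],q[0]]).as_matrix(), arm.sense()["joints"])
c=capture("wrist"); save(c,"w4")
print([(m["score"],m["at"],onz(c,m["at"],"wrist",.008)) for m in spotter.mark_of("slate_centre","wrist")[:1]])
print([(m["score"],m["at"],onz(c,m["at"],"wrist",.106)) for m in spotter.mark_of("lamp_centre","wrist")[:1]])
E
```

```text
[0.4665 0.0209 0.2261] [ 0.0047  0.9995  0.019  -0.0253]
scene ring (np.float64(0.004770220481764451), np.float64(0.538), np.float64(0.018000000000000058)) 1286
bar 297 [0.0008 0.0182] [(0.85, [0.5304, 0.0154, 0.106])]
grip 96 [0.4676 0.02   0.1698]
side ring (np.float64(0.005104379767438004), np.float64(0.53), np.float64(0.016000000000000056)) 1279
bar 338 [-0.0095  0.0203] [(0.65, [0.5205, 0.0102, 0.106])]
grip 125 [0.4553 0.0114 0.1687]
[[ 0.9978  0.0383 -0.055 ]
 [ 0.0378 -0.9992 -0.0114]
 [-0.0554  0.0092 -0.9984]] [ 0.468  -0.2708 -0.2103 -0.0148 -1.6855  1.1396]
[(0.71, [281.4, 115.7], array([0.5258, 0.0203, 0.008 ]))]
[]
```

View pics/w4.png

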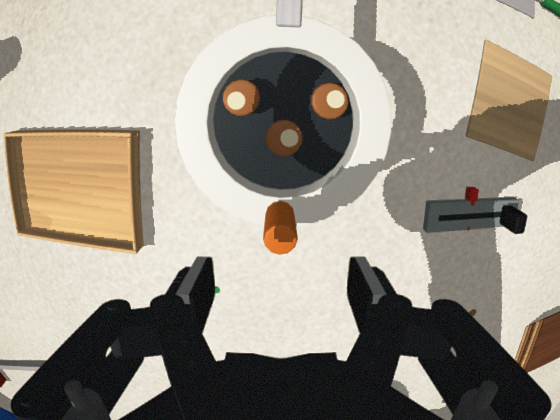

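Wrist view: the ring spans columns 175–391 with all three knobs inside its hole. The dimmer grip is at (514,219) and the red tab at (472,194).

```bash
python3 - <<'E'
from h import *
np.set_printoptions(precision=4,suppress=True)
c=capture("wrist")
p=[onz(c,u,"wrist",.13) for u in [(175,117),(391,117),(283,18)]];print("ring out",p,(p[0]+p[1])/2)
p=[onz(c,u,"wrist",.13) for u in [(207.5,119),(359,119)]];print("ring in",(p[0]+p[1])/2,p[1]-p[0])
print("grip",onz(c,(281,240),"wrist",.179))
print("dimtop",onz(c,(514,219),"wrist",.0545)); print("tab",onz(c,(472,199),"wrist",.010),onz(c,(472,190),"wrist",.02))
for u in [(425,202),(430,233),(498,229),(522,200)]: print("house",onz(c,u,"wrist",.014))
print([(m["score"],m["at"],onz(c,m["at"],"wrist",0)) for m in spotter.mark_of("level_mark","wrist")[:2]],[(m["score"],m["at"],onz(c,m["at"],"wrist",.0545)) for m in spotter.mark_of("dimmer_top","wrist")[:2]])
E
```

```text
ring out [array([0.531 , 0.0995, 0.13  ]), array([ 0.5373, -0.0585,  0.13  ]), array([0.6036, 0.0237, 0.13  ])] [0.5342 0.0205 0.13  ]
ring in [0.5314 0.0204 0.13  ] [ 0.0044 -0.1089  0.    ]
grip [0.4596 0.0199 0.179 ]
dimtop [ 0.4334 -0.274   0.0545]
tab [ 0.4431 -0.2305  0.01  ] [ 0.4577 -0.2204  0.02  ]
house [ 0.4371 -0.1577  0.014 ]
house [ 0.3963 -0.1736  0.014 ]
house [ 0.4033 -0.2865  0.014 ]
house [ 0.4475 -0.3203  0.014 ]
[(0.6, [463.6, 214.5], array([ 0.4179, -0.2291,  0.    ]))] [(0.56, [523.5, 222.3], array([ 0.4293, -0.2936,  0.0545]))]
```

Call:
arm_command(plan=[[-0.8, 5, 0, -1, 0.25], [-0.8, 5, 0, -1, 0.25], [0, 0, 0, 0, 0.25], [-0.9, 5, 0, 0, 0.25], [-0.9, 5, 0, 0, 0.25], [0, 0, 0, 0, 0.25], [-0.9, 5, 1, 0, 0.25], [-0.9, 5, 1, 0, 0.25], [0, 0, 2, 0, 0.25], [0, 0, 2, 0, 0.25], [0, 0, 0, 0, 0.25], [0, 0, 0, 0, 0.25]])

```text
time_s: 44.2
ee_pos: [0.434, -0.2829, 0.1668]
eef_rot: [0.004, 0.999, 0.042, -0.026]
ft_force: [-0.5, -0.3, 0.8]
finger_gap: 0.064
```

```bash
python3 - <<'E'
from h import *
from scipy.spatial.transform import Rotation as R
np.set_printoptions(precision=4,suppress=True)
s=arm.sense();q=s["eef_rot"];print(s["ee_pos"],R.from_quat([q[1],q[2],q[3],q[0]]).as_matrix())
c=capture("wrist"); save(c,"w5")
for n,z in [("level_mark",0),("dimmer_top",.0545)]: print([(m["score"],m["at"],onz(c,m["at"],"wrist",z)) for m in spotter.mark_of(n,"wrist")[:2]])
E
```

```text
[ 0.434  -0.2829  0.1668] [[ 0.9951  0.0846 -0.0518]
 [ 0.0842 -0.9964 -0.0094]
 [-0.0524  0.005  -0.9986]]
[(0.42, [18.5, 90.3], array([0.5261, 0.0297, 0.    ]))]
[(0.92, [288.6, 205.6], array([ 0.4283, -0.2904,  0.0545]))]
```

View pics/w5.png

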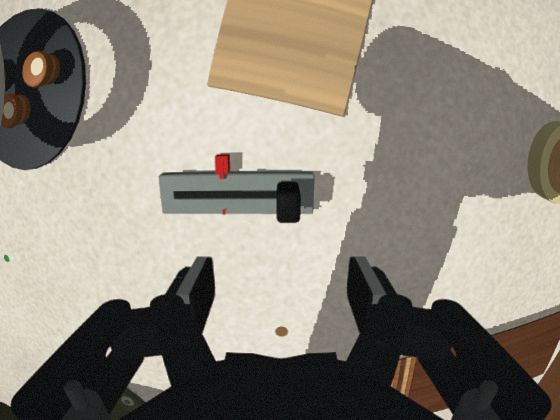

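Wrist view: the dimmer grip is at (288,200) at the right end of the track. The red tab is at (222,164) and its far end shows at (224,212).

```bash
python3 - <<'E'
from h import *
np.set_printoptions(precision=4,suppress=True)
c=capture("wrist"); P=c["pixels"].astype(int)
red=(P[...,0]>2.2*P[...,1])&(P[...,0]>90); red[260:]=0; red[:,400:]=0; red[:140]=0
n,l,s,ce=cv2.connectedComponentsWithStats(red.astype(np.uint8))
for i in range(1,n):
    if s[i,4]>3: print(s[i],ce[i],[onz(c,ce[i],"wrist",z)[:2] for z in (0,.014,.02)])
for u in [(161,173),(163,213),(313,172),(314,213)]: print("house top",onz(c,u,"wrist",.014)[:2])
for u in [(277,185),(300,185),(288,182),(288,222),(288,202)]: print("top",onz(c,u,"wrist",.0545)[:2])
E
```

```text
[215 155  13  24 261] [221.1034 165.2452] [array([ 0.4456, -0.2253]), array([ 0.4486, -0.2276]), array([ 0.4499, -0.2286])]
[222 210   3   4  11] [223.0909 211.3636] [array([ 0.3984, -0.2288]), array([ 0.4036, -0.231 ]), array([ 0.4058, -0.2319])]
house top [ 0.4375 -0.1685]
house top [ 0.3967 -0.1695]
house top [ 0.4491 -0.3125]
house top [ 0.4092 -0.3181]
top [ 0.4447 -0.2799]
top [ 0.4463 -0.2982]
top [ 0.4479 -0.2884]
top [ 0.4139 -0.2916]
top [ 0.4312 -0.2899]
```

Call:
arm_command(plan=[[0.1, 0.7, 3, 0, 0.25], [0, 0, 3, 0, 0.25], [0, 0, 0, 0, 0.25], [0, 0, 3, 0, 0.25], [0, 0, 2, 0, 0.25], [0, 0, 0, 0, 0.25], [0, 0, 0, 0, 0.25]])

```text
time_s: 45.28
ee_pos: [0.435, -0.2931, 0.0648]
eef_rot: [0.007, 0.999, 0.043, -0.02]
ft_force: [-0.1, -0.3, 0.6]
finger_gap: 0.0636
```

Call:
arm_command(plan=[[-0.5, -0.2, 1.5, 0, 0.25], [0, 0, 1.5, 0, 0.25], [0, 0, 0.6, 0, 0.25], [0, 0, 0, 0, 0.25]])

```text
time_s: 45.78
ee_pos: [0.4287, -0.2923, 0.0284]
eef_rot: [0.007, 0.999, 0.043, -0.019]
ft_force: [0.0, -0.1, -0.4]
finger_gap: 0.0643
```

Call:
arm_command(plan=[[0, 0, 0, 0, 0.5], [0, 0, 0, 0, 0.8], [0, 0, 0, 0, 1], [0, 0, 0, 0, 1], [0, 0, 0, 0, 1]])

```text
time_s: 46.4
ee_pos: [0.429, -0.2903, 0.0293]
eef_rot: [0.006, 0.999, 0.043, -0.019]
ft_force: [-0.5, -0.6, -1.3]
finger_gap: 0.0189
```

Call:
arm_command(plan=[[0, -1.5, 0, 0, 1], [0, -2, 0, 0, 1], [0, -1.5, 0, 0, 1], [0, -0.7, 0, 0, 1], [0, 0, 0, 0, 1]])

```text
time_s: 47.02
ee_pos: [0.4241, -0.2314, 0.0293]
eef_rot: [0.007, 0.999, 0.043, -0.018]
ft_force: [-0.6, -1.1, -0.8]
finger_gap: 0.019
```

```bash
python3 - <<'E'
from h import *
np.set_printoptions(precision=4,suppress=True)
s=arm.sense(); print(s["ee_pos"],s["finger_gap"],s["ft_force"],"u",s["ee_pos"][:2]@[-.082,.9966])
im=[]
for cam,(x0,x1,y0,y1) in [("scene",(165,245,140,205)),("wrist",(140,400,100,270)),("side",(220,310,310,390))]:
    c=capture(cam); im.append(cv2.resize(c["pixels"][y0:y1,x0:x1,::-1],(360,300),interpolation=cv2.INTER_CUBIC))
cv2.imwrite("pics/dim.png",cv2.resize(np.hstack(im),(798,222)))
E
```

```text
[ 0.4241 -0.2314  0.0293] 0.019027999450060472 [-0.5761 -1.1267 -0.7637] u -0.26541830571110403
```

View pics/dim.png

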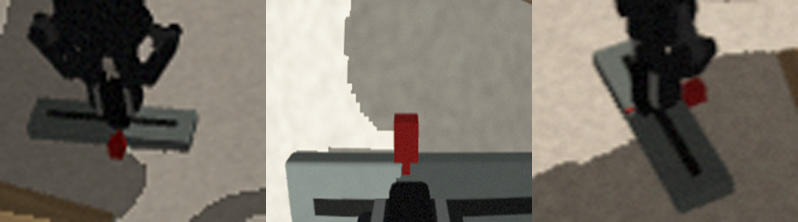

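```bash
python3 - <<'E'
from h import *
np.set_printoptions(precision=4,suppress=True)
c=capture("wrist"); P=c["pixels"].astype(int)
red=(P[...,0]>2.0*P[...,1])&(P[...,0]>60); red[:,:230]=0; red[:,330:]=0; red[:150]=0
d=np.array([-.082,.9966])
for r in range(185,240,5):
    u=np.nonzero(red[r])[0]
    if len(u): print(r,u.min(),u.max(),[round(float(onz(c,(u.mean(),r),"wrist",z)[:2]@d),4) for z in (.0,.014,.02)],onz(c,(u.mean(),r),"wrist",.014)[:2])
print(arm.sense()["ee_pos"][:2]@d)
E
```

```text
190 265 287 [-0.2636, -0.2636, -0.2636] [ 0.4587 -0.2268]
195 265 287 [-0.2636, -0.2636, -0.2636] [ 0.4561 -0.227 ]
200 265 287 [-0.2636, -0.2636, -0.2636] [ 0.4535 -0.2272]
205 265 287 [-0.2636, -0.2636, -0.2636] [ 0.4509 -0.2274]
210 265 287 [-0.2636, -0.2636, -0.2636] [ 0.4483 -0.2276]
215 265 287 [-0.2636, -0.2636, -0.2636] [ 0.4456 -0.2279]
220 264 287 [-0.2633, -0.2634, -0.2634] [ 0.4429 -0.2278]
225 272 279 [-0.2633, -0.2634, -0.2634] [ 0.4402 -0.228 ]
230 272 279 [-0.2633, -0.2634, -0.2634] [ 0.4374 -0.2283]
-0.26606763329540867
```

Call:
arm_command(plan=[[0, -0.2, 0, 0, 1], [0, 0, 0, 0, 1], [0, 0, 0, 0, 1]])

```text
time_s: 47.6
ee_pos: [0.4241, -0.2305, 0.0293]
eef_rot: [0.007, 0.999, 0.042, -0.018]
ft_force: [-1.3, -0.1, 0.7]
finger_gap: 0.019
```

```bash
python3 - <<'E'
from h import *
s=arm.sense(); print(s["ee_pos"],s["ee_pos"][:2]@[-.082,.9966],s["finger_gap"])
E
```

```text
[ 0.42407889 -0.2305482   0.02932597] -0.26453880414349534 0.019046755378063798
```

Call:
arm_command(plan=[[0, -0.1, 0, 0, 1], [0, 0, 0, 0, 1], [0, 0, 0, 0, 0.8], [0, 0, 0, 0, 0.6], [0, 0, 0, 0, 0.5], [0, 0, 0, 0, 0.5], [0, 0, 0, 0, 0.5], [0, 0, 0, 0, 0.5], [0, 0, 0, 0, 0.5], [0, 0, 0, 0, 0.5], [0, 0, 0, 0, 0.5], [0, 0, 0, 0, 0.5], [0, 0, 0, 0, 0.5], [0, 0, 0, 0, 0.5], [0, 0, 0, 0, 0.5]])

```text
time_s: 49.48
ee_pos: [0.4243, -0.2298, 0.0296]
eef_rot: [0.007, 0.999, 0.042, -0.018]
ft_force: [0.5, -0.0, 0.4]
finger_gap: 0.0424
```

```bash
python3 - <<'E'
from h import *
np.set_printoptions(precision=4,suppress=True)
s=arm.sense(); print(s["ee_pos"],s["ee_pos"][:2]@[-.082,.9966],s["finger_gap"],s["time_s"])
im=[]
for cam,(x0,x1,y0,y1) in [("scene",(165,245,140,205)),("wrist",(140,400,100,270)),("side",(220,310,310,390))]:
    c=capture(cam); im.append(cv2.resize(c["pixels"][y0:y1,x0:x1,::-1],(360,300),interpolation=cv2.INTER_CUBIC))
cv2.imwrite("pics/dim2.png",cv2.resize(np.hstack(im),(798,222)))
E
```

```text
[ 0.4243 -0.2298  0.0296] -0.26381835937877446 0.042410909337587954 49.475
```

View pics/dim2.png

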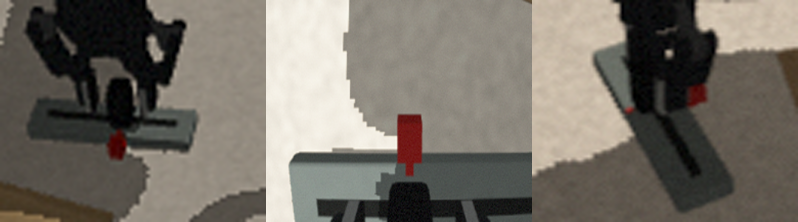

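The grip sits level with the tab (columns 408 and 409) and is released. I'll let the dwell run.

Call:
arm_command(plan=[[0, 0, 0, 0, 0.5], [0, 0, 0, 0, 0.5], [0, 0, 0, 0, 0.5], [0, 0, 0, 0, 0.5], [0, 0, 0, 0, 0.5], [0, 0, 0, 0, 0.5], [0, 0, 0, 0, 0.5], [0, 0, 0, 0, 0.5], [0, 0, 0, 0, 0.5], [0, 0, 0, 0, 0.5], [0, 0, 0, 0, 0.5], [0, 0, 0, 0, 0.5], [0, 0, 0, 0, 0.5], [0, 0, 0, 0, 0.5], [0, 0, 0, 0, 0.5], [0, 0, 0, 0, 0.5], [0, 0, 0, 0, 0.5], [0, 0, 0, 0, 0.5], [0, 0, 0, 0, 0.5], [0, 0, 0, 0, 0.5]])

```text
time_s: 52.12
ee_pos: [0.4243, -0.2298, 0.0296]
eef_rot: [0.007, 0.999, 0.042, -0.018]
ft_force: [0.3, 0.4, 0.2]
finger_gap: 0.0425
```

```bash
python3 look.py g wrist,side,scene .008; python3 ring.py r5
```

```text
52.125 [ 0.4243 -0.2298  0.0296] 0.04253307793103995 [ 0.0071  0.9989  0.0417 -0.0176]
wrist 0.008 []
side 0.008 [(0.48, [0.5428, -0.038])]
scene 0.008 [(0.64, [0.5483, -0.0369]), (0.62, [0.5478, 0.0584]), (0.45, [0.5041, 0.0151])]
[ 0.4243 -0.2298  0.0296] [ 0.0071  0.9989  0.0417 -0.0177]
scene ring (np.float64(0.00473532277141378), np.float64(0.536), np.float64(0.018000000000000058)) 1332
bar 299 [0.0042 0.0159] [(0.87, [0.5345, 0.0168, 0.106])]
grip 90 [0.4673 0.0203 0.1713]
side ring (np.float64(0.009753059801781832), np.float64(0.5640000000000001), np.float64(0.04000000000000008)) 481
bar 340 [-0.002   0.0152] []
grip 0
```

Call:
arm_command(plan=[[0, 0, 0, 0, 0.8], [0, 0, 0, 0, 1], [0, 0, 0, 0, 1], [0, 0, 0, 0, 1], [0, 1.5, 0, 0, 1], [0, 2, 0, 0, 1], [0, 1.6, 0, 0, 1], [0, 0.4, 0, 0, 1], [0, 0, 0, 0, 1], [0, 0.2, 0, 0, 1], [0, 0, 0, 0, 1]])

```text
time_s: 54.0
ee_pos: [0.4292, -0.2891, 0.0298]
eef_rot: [0.006, 0.999, 0.042, -0.018]
ft_force: [-0.2, -0.9, -0.4]
finger_gap: 0.0189
```

Call:
arm_command(plan=[[0, 0.15, 0, 0, 1], [0, 0.15, 0, 0, 1], [0, 0.2, 0, 0, 1]])

```text
time_s: 54.38
ee_pos: [0.4293, -0.2906, 0.0298]
eef_rot: [0.003, 0.999, 0.042, -0.018]
ft_force: [-2.3, 13.8, 7.5]
finger_gap: 0.0192
```

Call:
arm_command(plan=[[0, 0, 0, 0, 0.8], [0, 0, 0, 0, 0.5], [0, 0, 0, 0, 0.25], [0, 0, 0, 0, 0.25], [0, 0, -3, 0, 0.25], [0, 0, -4, 0, 0.25], [0, 0, 0, 0, 0.25], [0, 0, -5, 0, 0.25], [0, 0, -5, 0, 0.25], [0, 0, 0, 0, 0.25], [0, 0, -4, 0, 0.25], [0, 0, 0, 0, 0.25]])

```text
time_s: 55.88
ee_pos: [0.436, -0.2891, 0.2414]
eef_rot: [0.003, 0.999, 0.042, -0.021]
ft_force: [0.6, -0.1, -0.1]
finger_gap: 0.064
```

Call:
arm_command(plan=[[0.9, -5, 0, 0, 0.25], [0.9, -5, 0, 0, 0.25], [0, 0, 0, 0, 0.25], [0.9, -5, 0, 0, 0.25], [0.9, -5, 0, 0, 0.25], [0, 0, 0, 0, 0.25], [0.9, -5, 0, 0, 0.25], [0.9, -5, 0, 2.4, 0.25], [0, 0, 0, 0, 0.25], [0, 0, 0, 0, 0.25]])

```text
time_s: 57.12
ee_pos: [0.4637, 0.0174, 0.2242]
eef_rot: [0.004, 0.999, 0.016, -0.029]
ft_force: [-0.7, -0.3, -0.3]
finger_gap: 0.0638
```

```bash
python3 - <<'E'
from h import *
from scipy.spatial.transform import Rotation as R
np.set_printoptions(precision=4,suppress=True)
s=arm.sense();q=s["eef_rot"];print(s["ee_pos"],R.from_quat([q[1],q[2],q[3],q[0]]).as_matrix())
c=capture("wrist"); print([(m["score"],m["at"],onz(c,m["at"],"wrist",.162)) for m in spotter.mark_of("lamp_grip","wrist")[:2]])
for cam in ["scene","side"]:
    c=capture(cam); W=cloud(c); m=(c["depth"]>0)&(abs(W[...,2]-.0545)<.006)&(np.hypot(W[...,0]-.425,W[...,1]+.27)<.06); p=W[m]; print("dim",p.mean(0) if len(p) else "",cv2.minAreaRect((p[:,:2]*1e3).astype(np.float32))[0])
E
```

```text
[0.4637 0.0174 0.2242] [[ 0.9978  0.0329 -0.0579]
 [ 0.0325 -0.9994 -0.0081]
 [-0.0582  0.0062 -0.9983]]
[(0.77, [270.9, 227.2], array([0.4585, 0.0234, 0.162 ]))]
dim [ 0.4295 -0.2903  0.0541] (426.985107421875, -290.8340148925781)
dim [ 0.4231 -0.2943  0.0526] (423.9140625, -293.46966552734375)
```

Call:
arm_command(plan=[[0, -0.2, 2, 0, 0.25], [0, 0, 2, 0, 0.25], [0, 0, 0, 0, 0.25], [0, 0, 2, 0, 0.25], [0, 0, 1.3, 0, 0.25], [0, 0, 0, 0, 0.4], [0, 0, 0, 0, 0.68], [0, 0, 0, 0, 0.68], [0, 0, 0, 0, 0.68]])

```text
time_s: 58.45
ee_pos: [0.4619, 0.0154, 0.156]
eef_rot: [0.003, 1.0, 0.013, -0.024]
ft_force: [-0.9, -0.2, -0.1]
finger_gap: 0.0272
```

Call:
arm_command(plan=[[0, 0, 0.9, 0, 0.68], [0, 0, 0, 0, 0.68], [0, -1.5, 0, 2.5, 0.68], [0.08, -2.2, 0, 4, 0.68], [0, 0, 0, 0, 0.68], [0.08, -2.2, 0, 4, 0.68], [0.08, -2.2, 0, 4, 0.68], [0, 0, 0, 0, 0.68]])

```text
time_s: 59.45
ee_pos: [0.4696, 0.0951, 0.1456]
eef_rot: [0.007, 0.993, -0.116, -0.024]
ft_force: [-0.8, 0.8, -0.6]
finger_gap: 0.0271
```

Call:
arm_command(plan=[[0.08, -2.2, 0, 4, 0.68], [0.08, -2.2, 0, 4, 0.68], [0, 0, 0, 0, 0.68], [0.08, -2.2, 0, 4, 0.68], [0.08, -2.2, 0, 4, 0.68], [0, 0, 0, 0, 0.68], [0.08, -2.2, 0, 4, 0.68], [0, 0, 0, 0, 0.68]])

```text
time_s: 60.45
ee_pos: [0.513, 0.1888, 0.1435]
eef_rot: [0.013, 0.958, -0.285, -0.022]
ft_force: [0.6, 1.1, -1.5]
finger_gap: 0.0272
```

Call:
arm_command(plan=[[0, -2.2, -0.2, 4, 0.68], [0, -2.2, 0, 4, 0.68], [0, 0, 0, 0, 0.68], [0.08, -2.2, 0, 4, 0.68], [0.08, -2.2, 0, 4, 0.68], [0, 0, 0, 0, 0.68], [0.08, -2.2, 0, 4, 0.68], [0.05, -1.5, 0, 2.5, 0.68], [0, 0, 0, 0, 0.68]])

```text
time_s: 61.58
ee_pos: [0.5962, 0.268, 0.144]
eef_rot: [0.018, 0.886, -0.463, -0.02]
ft_force: [0.5, -0.4, 0.7]
finger_gap: 0.0274
```

Call:
arm_command(plan=[[-0.5, -1.5, 0, 2.5, 0.68], [0, 0, 0, 0, 0.68], [0, 0.3, 0, 0, 0.4], [0, 0, 0, 0, 0.25], [0, 0, 0, 0, 0.25], [0, 0, -3, 0, 0.25], [0, 0, -3, 0, 0.25], [0, 0, 0, 0, 0.25], [0, 0, -3, 0, 0.25], [0, 0, 0, 8.5, 0.25], [0, 0, 0, 8.5, 0.25], [0, 0, 0, 8.5, 0.25], [0, 0, 0, 8.5, 0.25], [0, 0, 0, 0, 0.25]])

```text
time_s: 63.32
ee_pos: [0.6034, 0.2755, 0.233]
eef_rot: [-0.026, -0.694, 0.72, 0.014]
ft_force: [-0.5, -1.6, -0.5]
finger_gap: 0.0642
```

```bash
cat > st.py <<'E'
from h import *
from scipy.spatial.transform import Rotation as R
np.set_printoptions(precision=4,suppress=True)
s=arm.sense();q=s["eef_rot"];M=R.from_quat([q[1],q[2],q[3],q[0]]).as_matrix();print(s["ee_pos"],M.tolist())
E
python3 st.py; python3 look.py k wrist,side,scene .008; python3 - <<'E'
from h import *
for cam in ["scene","side"]:
    c=capture(cam)
    for q,z in [("lamp_grip",.162),("lamp_centre",.106),("tray",0)]:
        print(cam,q,[(round(m["score"],2),np.round(onz(c,m["at"],cam,z),4).tolist()) for m in spotter.mark_of(q,cam)[:1]])
E
```

```text
[0.6034 0.2755 0.233 ] [[-0.03639107906427036, -0.9976745575768998, -0.057629562971403925], [-0.9991790700806881, 0.03735197759863157, -0.015684887062480425], [0.01780099090583061, 0.05701146317371895, -0.9982148154528474]]
63.325 [0.6034 0.2755 0.233 ] 0.0641511891434904 [-0.0262 -0.6936  0.7197  0.0144]
wrist 0.008 [(0.53, [0.5392, 0.0608])]
side 0.008 [(0.76, [0.5385, 0.0678]), (0.63, [0.5016, 0.0043]), (0.62, [0.5362, -0.0419])]
scene 0.008 [(0.65, [0.4935, 0.0139]), (0.59, [0.5527, -0.0307]), (0.54, [0.5357, 0.0579]), (0.35, [0.4454, 0.2872])]
scene lamp_grip [(0.57, [0.6027, 0.2741, 0.162])]
scene lamp_centre [(0.72, [0.6463, 0.2234, 0.106])]
scene tray [(0.64, [0.7599, -0.1258, 0.0])]
side lamp_grip [(0.76, [0.6085, 0.2814, 0.162])]
side lamp_centre [(0.65, [0.6377, 0.2273, 0.106])]
side tray [(0.83, [0.4389, 0.2858, 0.0])]
```

Call:
arm_command(plan=[[5, 1.2, 0, -2, 0.25], [5, 1.2, 0, 0, 0.25], [0, 0, 0, 0, 0.25], [5, 1.2, 1, 0, 0.25], [5, 1.2, 2, 0, 0.25], [0, 0, 0, 0, 0.25], [1.6, 0.2, 3, 0, 0.25], [0, 0, 2, 0, 0.25], [0, 0, 0, 0, 0.25], [0, 0, 0, 0, 0.25]])

```text
time_s: 65.28
ee_pos: [0.5476, 0.0575, 0.1595]
eef_rot: [0.024, 0.708, -0.706, -0.014]
ft_force: [-0.3, 0.1, 0.4]
finger_gap: 0.0639
```

```bash
python3 look.py l wrist .008;python3 st.py
```

```text
65.275 [0.5476 0.0575 0.1595] 0.06390382023615243 [ 0.0241  0.7078 -0.7058 -0.0138]
wrist 0.008 [(0.97, [0.5048, 0.0164]), (0.97, [0.5446, -0.0264])]
[0.5476 0.0574 0.1594] [[0.00324067396848777, -0.9985549446849081, -0.05364252489909706], [-0.9998926126106641, -0.0024690104464584668, -0.014445318758548108], [0.014292000519547588, 0.053683576936858074, -0.9984557137341716]]
```

Call:
arm_command(plan=[[-0.5, -0.3, 3, 0, 0.25], [0, 0, 3, 0, 0.25], [0, 0, 0, 0, 0.25], [0, 0, 3, 0, 0.25], [0, 0, 2.2, 0, 0.25], [0, 0, 0, 0, 0.25], [0, 0, 0, 0, 0.25]])

```text
time_s: 66.25
ee_pos: [0.5514, 0.0637, 0.057]
eef_rot: [0.017, 0.709, -0.705, -0.009]
ft_force: [0.8, -0.2, 0.6]
finger_gap: 0.064
```

Call:
arm_command(plan=[[0.3, 0.65, 1.5, 0, 0.25], [0, 0, 1.5, 0, 0.25], [0, 0, 1, 0, 0.25], [0, 0, 0, 0, 0.25], [0, 0, 0, 0, 0.25]])

```text
time_s: 66.88
ee_pos: [0.5437, 0.0602, 0.0167]
eef_rot: [0.016, 0.709, -0.705, -0.009]
ft_force: [0.6, -0.2, 1.2]
finger_gap: 0.0639
```

Call:
arm_command(plan=[[0, 0, 0.4, 0, 0.25], [0, 0, 0.15, 0, 0.25], [0, 0, 0, 0, 0.5], [0, 0, 0, 0, 0.8], [0, 0, 0, 0, 0.8], [0, 0, 0, 0, 0.8], [0, 0, -3, 0, 0.8], [0, 0, -3, 0, 0.8], [0, 0, 0, 0, 0.8], [0, 0, -3, 0, 0.8], [0, 0, 0, 0, 0.8]])

```text
time_s: 68.25
ee_pos: [0.5462, 0.0611, 0.1018]
eef_rot: [0.017, 0.709, -0.705, -0.009]
ft_force: [0.6, 0.3, -0.8]
finger_gap: 0.0357
```

Call:
arm_command(plan=[[-1, 5, 0, 0, 0.8], [-1, 5, 0, 0, 0.8], [0, 0, 0, 0, 0.8], [-5, 0, -0.3, 0, 0.8], [-5, 0, -0.3, 0, 0.8], [0, 0, 0, 0, 0.8], [-5, 0, -0.3, 0, 0.8], [-5, 0, -0.3, 0, 0.8], [0, 0, 0, 0, 0.8], [-3.5, 0, -0.3, 0, 0.8], [-3.5, 0, 0, 0, 0.8], [0, 0, 0, 0, 0.8], [0, 0, 0, 0, 0.8]])

```text
time_s: 69.88
ee_pos: [0.4437, 0.3507, 0.1]
eef_rot: [-0.028, -0.705, 0.708, 0.012]
ft_force: [-0.7, -0.7, -0.3]
finger_gap: 0.0361
```

```bash
python3 st.py; python3 - <<'E'
from h import *
np.set_printoptions(precision=4,suppress=True)
c=capture("wrist"); save(c,"w6")
for o in spotter.outline_of("tray","wrist")[:1]:
    v,u=np.nonzero(o["mask"]); print(o["score"],len(u),u.min(),u.max(),v.min(),v.max())
E
```

```text
[0.4437 0.3507 0.1   ] [[-0.003834303077411565, -0.99841755436818, -0.056104235574272736], [-0.9997158860244816, 0.005147099180844157, -0.023273474177888075], [0.02352541923530422, 0.055999058023197955, -0.9981536255258097]]
0.97 54554 169 390 0 283
```

View pics/w6.png

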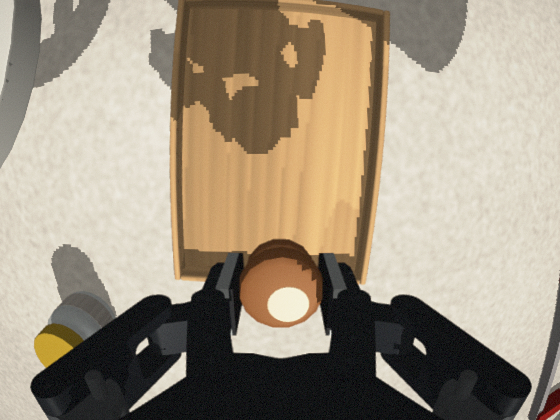

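```bash
python3 - <<'E'
from h import *
np.set_printoptions(precision=4,suppress=True)
c=capture("wrist")
for u in [(175,279),(364,282),(180,2),(390,11)]: print(onz(c,u,"wrist",.025)[:2])
E
```

```text
[0.5201 0.395 ]
[0.3728 0.4018]
[0.5071 0.1919]
[0.3595 0.1957]
```

Call:
arm_command(plan=[[-0.1, -0.4, 2.5, 0, 0.8], [0, 0, 2.5, 0, 0.8], [0, 0, 0, 0, 0.8], [0, 0, 1.5, 0, 0.8], [0, 0, 0, 0, 0.8], [0, 0, 0, 0, 0.8]])

```text
time_s: 70.78
ee_pos: [0.4463, 0.3493, 0.0377]
eef_rot: [-0.024, -0.704, 0.709, 0.012]
ft_force: [0.3, -0.4, 0.5]
finger_gap: 0.0359
```

Call:
arm_command(plan=[[0, 0.2, 1.2, 0, 0.8], [0, 0, 1, 0, 0.8], [0, 0, 0, 0, 0.8], [0, 0, 0, 0, 0.8]])

```text
time_s: 71.28
ee_pos: [0.443, 0.3492, 0.0147]
eef_rot: [-0.024, -0.705, 0.709, 0.012]
ft_force: [-0.5, -0.4, 0.0]
finger_gap: 0.0357
```

Call:
arm_command(plan=[[0, 0, 0.3, 0, 0.8], [0, 0, 0.2, 0, 0.8], [0, 0, 0, 0, 0.8], [0, 0, 0, 0, 0.5], [0, 0, 0, 0, 0.25], [0, 0, 0, 0, 0.25], [0, 0, 0, 0, 0.25], [0, 0, -3, 0, 0.25], [0, 0, -3, 0, 0.25], [0, 0, 0, 0, 0.25], [0, 0, -3, 0, 0.25], [0, 0, -2, 0, 0.25], [0, 0, 0, 0, 0.25]])

```text
time_s: 72.9
ee_pos: [0.4478, 0.3507, 0.1209]
eef_rot: [-0.025, -0.704, 0.709, 0.012]
ft_force: [-0.6, 0.6, -0.4]
finger_gap: 0.0639
```

Call:
arm_command(plan=[[5, -0.5, 0, 0, 0.25], [5, -0.5, 0, 0, 0.25], [0, 0, 0, 0, 0.25], [5, -0.5, 0, 0, 0.25], [5, -1, 0, 0, 0.25], [0, 0, 0, 0, 0.25], [5, -1.5, 0, 0, 0.25], [5, -1.5, 0, 0, 0.25], [0, 0, 0, 0, 0.25], [2.3, 0, 0, 0, 0.25], [0, 0, 0, 0, 0.25], [0, 0, 0, 0, 0.25]])

```text
time_s: 74.4
ee_pos: [0.4979, 0.0258, 0.1096]
eef_rot: [0.033, 0.707, -0.706, -0.016]
ft_force: [0.1, 0.6, 0.1]
finger_gap: 0.0642
```

```bash
python3 look.py m wrist,scene,side .008;python3 st.py
```

```text
74.4 [0.4979 0.0258 0.1096] 0.06419601051486575 [ 0.0328  0.7069 -0.7063 -0.0164]
wrist 0.008 [(0.71, [0.547, -0.028]), (0.56, [0.5074, 0.0166])]
scene 0.008 [(0.65, [0.5109, 0.0177]), (0.62, [0.5455, -0.0375]), (0.58, [0.4428, 0.3477])]
side 0.008 [(0.79, [0.5028, 0.0184]), (0.71, [0.5392, -0.0327]), (0.65, [0.4331, 0.3327])]
[0.4981 0.025  0.1103] [[0.001350705289854156, -0.9976435324825889, -0.06859706765512397], [-0.999729151466103, 0.0002465985819515372, -0.023271503991042077], [0.023233581387415672, 0.0686099211834635, -0.997372989112455]]
```

Call:
arm_command(plan=[[0.7, -1.2, 2, 0, 0.25], [0, 0, 2.5, 0, 0.25], [0, 0, 0, 0, 0.25], [0, 0, 2, 0, 0.25], [0, 0, 0, 0, 0.25], [0, 0, 0, 0, 0.25]])

```text
time_s: 75.45
ee_pos: [0.5085, 0.0175, 0.0486]
eef_rot: [0.03, 0.708, -0.706, -0.014]
ft_force: [-0.4, -0.8, -0.0]
finger_gap: 0.064
```

Call:
arm_command(plan=[[0.1, 0.1, 1.5, 0, 0.25], [0, 0, 1.2, 0, 0.25], [0, 0, 0.5, 0, 0.25], [0, 0, 0, 0, 0.25], [0, 0, 0, 0, 0.25]])

```text
time_s: 76.08
ee_pos: [0.5061, 0.0159, 0.0161]
eef_rot: [0.029, 0.708, -0.706, -0.013]
ft_force: [-0.2, 0.6, 0.3]
finger_gap: 0.064
```

Call:
arm_command(plan=[[0, 0, 0.4, 0, 0.25], [0, 0, 0.1, 0, 0.25], [0, 0, 0, 0, 0.5], [0, 0, 0, 0, 0.8], [0, 0, 0, 0, 0.8], [0, 0, 0, 0, 0.8], [0, 0, -3, 0, 0.8], [0, 0, -3, 0, 0.8], [0, 0, 0, 0, 0.8], [0, 0, -3, 0, 0.8], [0, 0, 0, 0, 0.8]])

```text
time_s: 77.45
ee_pos: [0.5105, 0.0178, 0.1015]
eef_rot: [0.03, 0.708, -0.706, -0.014]
ft_force: [-0.0, 0.1, 0.2]
finger_gap: 0.0361
```

Call:
arm_command(plan=[[-2, 3.5, 0, 0, 0.8], [-4, 3.4, 0, 0, 0.8], [0, 0, 0, 0, 0.8], [-5, 0, -0.3, 0, 0.8], [-5, 0, -0.3, 0, 0.8], [0, 0, 0, 0, 0.8], [-5, 0, -0.3, 0, 0.8], [-4, 0, -0.3, 0, 0.8], [0, 0, 0, 0, 0.8], [-2, 0, 0, 0, 0.8], [0, 0, 0, 0, 0.8], [0, 0, 0, 0, 0.8]])

```text
time_s: 78.95
ee_pos: [0.439, 0.2878, 0.0983]
eef_rot: [-0.038, -0.704, 0.709, 0.016]
ft_force: [0.1, 0.1, -1.3]
finger_gap: 0.0358
```

Call:
arm_command(plan=[[-0.9, -0.7, 2.5, 0, 0.8], [0, 0, 2.5, 0, 0.8], [0, 0, 0, 0, 0.8], [0, 0, 1.5, 0, 0.8], [0, 0, 0, 0, 0.8], [0, 0, 0, 0, 0.8]])

```text
time_s: 79.7
ee_pos: [0.4431, 0.2937, 0.034]
eef_rot: [-0.036, -0.703, 0.71, 0.016]
ft_force: [0.1, 0.2, -0.4]
finger_gap: 0.0359
```

Call:
arm_command(plan=[[0, 0, 1.2, 0, 0.8], [0, 0, 0.8, 0, 0.8], [0, 0, 0, 0, 0.8], [0, 0, 0, 0, 0.8]])

```text
time_s: 80.2
ee_pos: [0.4417, 0.2933, 0.0133]
eef_rot: [-0.035, -0.703, 0.71, 0.016]
ft_force: [-0.4, -0.2, 0.2]
finger_gap: 0.0358
```

Call:
arm_command(plan=[[0, 0, 0.3, 0, 0.8], [0, 0, 0.1, 0, 0.8], [0, 0, 0, 0, 0.8], [0, 0, 0, 0, 0.5], [0, 0, 0, 0, 0.25], [0, 0, 0, 0, 0.25], [0, 0, 0, 0, 0.25], [0, 0, -3, 0, 0.25], [0, 0, -3, 0, 0.25], [0, 0, 0, 0, 0.25], [0, 0, -3, 0, 0.25], [0, 0, -2, 0, 0.25], [0, 0, 0, 0, 0.25]])

```text
time_s: 81.82
ee_pos: [0.4487, 0.2958, 0.1194]
eef_rot: [-0.037, -0.703, 0.71, 0.016]
ft_force: [0.1, 1.0, 0.4]
finger_gap: 0.0639
```

Call:
arm_command(plan=[[5, 0, 0, 0, 0.25], [5, 0, 0, 0, 0.25], [0, 0, 0, 0, 0.25], [5, 0, 0, 0, 0.25], [5, -1.5, 0, 0, 0.25], [0, 0, 0, 0, 0.25], [5, -4, 0, 0, 0.25], [5, -4, 0, 0, 0.25], [0, 0, 0, 0, 0.25], [2, -0.5, 0, 0, 0.25], [0, 0, 0, 0, 0.25], [0, 0, 0, 0, 0.25]])

```text
time_s: 83.32
ee_pos: [0.5421, -0.0233, 0.1042]
eef_rot: [0.044, 0.706, -0.706, -0.021]
ft_force: [0.2, 0.7, -0.5]
finger_gap: 0.0641
```

```bash
python3 look.py n wrist,scene,side .008;python3 st.py
```

```text
83.325 [ 0.5421 -0.0233  0.1042] 0.06405488901927556 [ 0.0445  0.7063 -0.7062 -0.0213]
wrist 0.008 [(0.88, [0.5457, -0.0258])]
scene 0.008 [(0.69, [0.4483, 0.298]), (0.68, [0.5499, -0.0281]), (0.54, [0.4406, 0.3533])]
side 0.008 [(0.72, [0.5415, -0.0402]), (0.6, [0.4425, 0.2794]), (0.41, [0.4353, 0.3521])]
[ 0.5424 -0.0241  0.105 ] [[0.0012432647137984145, -0.9957830093719768, -0.09173141522369047], [-0.9994582593576187, 0.0017795443976576899, -0.03286367331227843], [0.03288832763596866, 0.09172257883327559, -0.9952413408000509]]
```

Call:
arm_command(plan=[[0, 0, -2, 0, 0.25], [5, 0, -1, 0, 0.25], [5, 0, 0, 0, 0.25], [0, 0, 0, 0, 0.25], [0, 0, 0, 0, 0.25], [-5, 0, 0, 0, 0.25], [-5, 0, 0, 0, 0.25], [0, 0, 0, 0, 0.25], [0, 0, 0, 0, 0.25], [5, 0, 0, 0, 0.25], [5, 0, 0, 0, 0.25], [0, 0, 0, 0, 0.25], [0, 0, 0, 0, 0.25], [-5, 0, 0, 0, 0.25], [-5, 0, 0, 0, 0.25], [0, 0, 0, 0, 0.25], [0, 0, 0, 0, 0.25]])

```text
time_s: 85.75
ee_pos: [0.5474, -0.0191, 0.1464]
eef_rot: [0.041, 0.708, -0.705, -0.017]
ft_force: [-0.0, -0.6, -0.5]
finger_gap: 0.064
```

```bash
python3 st.py
```

```text
[ 0.5474 -0.0191  0.1464] [[0.006659599409543157, -0.996693875769901, -0.08097510567129666], [-0.9994048904202325, -0.0038931653266418933, -0.03427401738726228], [0.03384545375419476, 0.08115516783614389, -0.9961266606178453]]
```

Call:
arm_command(plan=[[0.3, -0.8, 3, 0, 0.25], [0, 0, 3, 0, 0.25], [0, 0, 0, 0, 0.25], [0, 0, 3, 0, 0.25], [0, 0, 0, 0, 0.25], [0, 0, 0, 0, 0.25]])

```text
time_s: 86.5
ee_pos: [0.5515, -0.028, 0.0611]
eef_rot: [0.038, 0.708, -0.705, -0.013]
ft_force: [0.2, -0.6, 0.5]
finger_gap: 0.0639
```

Call:
arm_command(plan=[[-0.3, 0.3, 1.5, 0, 0.25], [0, 0, 1.5, 0, 0.25], [0, 0, 1.2, 0, 0.25], [0, 0, 0, 0, 0.25], [0, 0, 0, 0, 0.25]])

```text
time_s: 87.12
ee_pos: [0.5462, -0.0262, 0.0187]
eef_rot: [0.037, 0.708, -0.705, -0.013]
ft_force: [-0.1, -0.1, -0.5]
finger_gap: 0.0641
```

Call:
arm_command(plan=[[0, 0, 0.5, 0, 0.25], [0, 0, 0.1, 0, 0.25], [0, 0, 0, 0, 0.5], [0, 0, 0, 0, 0.8], [0, 0, 0, 0, 0.8], [0, 0, 0, 0, 0.8], [0, 0, -3, 0, 0.8], [0, 0, -3, 0, 0.8], [0, 0, 0, 0, 0.8], [0, 0, -3, 0, 0.8], [0, 0, 0, 0, 0.8]])

```text
time_s: 88.5
ee_pos: [0.5516, -0.0231, 0.1031]
eef_rot: [0.038, 0.708, -0.705, -0.013]
ft_force: [0.3, -0.5, -0.1]
finger_gap: 0.0358
```

Call:
arm_command(plan=[[-2, 5, -0.5, 0, 0.8], [-4, 5, -0.5, 0, 0.8], [0, 0, 0, 0, 0.8], [-5, 1, -0.3, 0, 0.8], [-5, 0, -0.3, 0, 0.8], [0, 0, 0, 0, 0.8], [-5, 0, -0.3, 0, 0.8], [-4, 0, -0.3, 0, 0.8], [0, 0, 0, 0, 0.8], [-0.7, 0, 0, 0, 0.8], [0, 0, 0, 0, 0.8], [0, 0, 0, 0, 0.8]])

```text
time_s: 90.0
ee_pos: [0.4396, 0.2334, 0.109]
eef_rot: [-0.048, -0.704, 0.708, 0.017]
ft_force: [0.4, 0.6, -0.1]
finger_gap: 0.036
```

```bash
python3 st.py; python3 look.py o wrist .008,.03
```

```text
[0.4396 0.2334 0.109 ] [[-0.0040707308301085425, -0.9957779877217484, -0.09170402564410335], [-0.9990584064482929, 0.008010932308140557, -0.04263948250802441], [0.04319409283115613, 0.09144410386886598, -0.9948729799387024]]
90.0 [0.4396 0.2334 0.109 ] 0.035975579359741744 [-0.0476 -0.7041  0.7083  0.0172]
wrist 0.008 [(0.95, [0.4316, 0.2747]), (0.65, [0.4395, 0.3505])]
wrist 0.03 [(0.95, [0.4334, 0.2651]), (0.65, [0.4405, 0.3341])]
```

Call:
arm_command(plan=[[-0.7, -0.7, 2.5, 0, 0.8], [0, 0, 2.5, 0, 0.8], [0, 0, 0, 0, 0.8], [0, 0, 2.2, 0, 0.8], [0, 0, 0, 0, 0.8], [0, 0, 0, 0, 0.8]])

```text
time_s: 90.9
ee_pos: [0.4428, 0.2384, 0.041]
eef_rot: [-0.043, -0.704, 0.708, 0.016]
ft_force: [-0.3, -0.0, -0.0]
finger_gap: 0.0357
```

Call:
arm_command(plan=[[0, 0.1, 1.2, 0, 0.8], [0, 0, 1.0, 0, 0.8], [0, 0, 0.3, 0, 0.8], [0, 0, 0, 0, 0.8], [0, 0, 0, 0, 0.8]])

```text
time_s: 91.52
ee_pos: [0.4403, 0.2381, 0.0165]
eef_rot: [-0.042, -0.704, 0.708, 0.016]
ft_force: [-0.1, 0.0, 0.1]
finger_gap: 0.036
```

Call:
arm_command(plan=[[0, 0, 0.4, 0, 0.8], [0, 0, 0.15, 0, 0.8], [0, 0, 0, 0, 0.8], [0, 0, 0, 0, 0.8]])

```text
time_s: 92.02
ee_pos: [0.4401, 0.238, 0.0109]
eef_rot: [-0.042, -0.704, 0.708, 0.016]
ft_force: [0.3, -0.3, -0.2]
finger_gap: 0.0359
```

Call:
arm_command(plan=[[0, 0, 0.1, 0, 0.8], [0, 0, 0, 0, 0.5], [0, 0, 0, 0, 0.25], [0, 0, 0, 0, 0.25], [0, 0, 0, 0, 0.25], [0, 0, -3, 0, 0.25], [0, 0, -3, 0, 0.25], [0, 0, 0, 0, 0.25], [0, 0, -3, 0, 0.25], [0, 0, -3, 0, 0.25], [5, 0, 0, 0, 0.25], [5, 0, 0, 0, 0.25], [0, 0, 0, 0, 0.25], [5, 0, 0, 0, 0.25], [0, 0, 0, 0, 0.25]])

```text
time_s: 93.9
ee_pos: [0.4472, 0.0887, 0.133]
eef_rot: [-0.046, -0.705, 0.708, 0.017]
ft_force: [0.6, 0.9, -0.5]
finger_gap: 0.0642
```

```bash
python3 look.py p scene,side .005; python3 - <<'E'
from h import *
np.set_printoptions(precision=4,suppress=True)
import cv2
a=cv2.imread("pics/pscene.png");b=cv2.imread("pics/pside.png")
A=cv2.resize(a[130:330,60:460],(800,400),interpolation=cv2.INTER_CUBIC);B=cv2.resize(b[150:330,130:490],(400,200))
cv2.imwrite("pics/fin.png",np.vstack([A,np.hstack([B,np.zeros((200,400,3),np.uint8)])]))
for cam in ["scene","side"]:
    c=capture(cam);W=cloud(c);Z=W[...,2];ok=c["depth"]>0
    m=ok&(abs(Z-.0545)<.006)&(np.hypot(W[...,0]-.425,W[...,1]+.27)<.06); print("dim",cv2.minAreaRect((W[m][:,:2]*1e3).astype(np.float32))[0])
    for k in [(.44,.238),(.441,.293),(.443,.349)]:
        m=ok&(abs(Z-.032)<.004)&(np.hypot(W[...,0]-k[0],W[...,1]-k[1])<.025); print(k,m.sum(),Z[m].mean(),Z[m].std(),W[m].mean(0)[:2])
    for q,z in [("lamp_centre",.106),("mug",0),("filler_jar",0),("scraper",0)]: print(q,[np.round(onz(c,m["at"],cam,z)[:2],3) for m in spotter.mark_of(q,cam)[:1]])
E
```

```text
93.9 [0.4472 0.0887 0.133 ] 0.06418767630306392 [-0.0457 -0.7049  0.7077  0.0172]
scene 0.005 [(0.67, [0.4352, 0.232]), (0.56, [0.4448, 0.2928]), (0.51, [0.4404, 0.3445])]
side 0.005 [(0.64, [0.4307, 0.2402]), (0.55, [0.4397, 0.3414]), (0.42, [0.4476, 0.2919])]
dim (428.1510314941406, -291.5071105957031)
(0.44, 0.238) 101 0.032303866465764886 0.001747032980225112 [0.4433 0.2348]
(0.441, 0.293) 96 0.03205497317087222 0.0015796607287660708 [0.4451 0.2921]
(0.443, 0.349) 103 0.03189585277476617 0.0018757517155992712 [0.4459 0.3484]
lamp_centre [array([0.643, 0.226])]
mug [array([ 0.755, -0.131])]
filler_jar [array([0.624, 0.454])]
scraper [array([ 0.727, -0.339])]
dim (423.53594970703125, -292.385498046875)
(0.44, 0.238) 77 0.030442160103091784 0.0013786626362794297 [0.4367 0.2323]
(0.441, 0.293) 23 0.030186588367482413 0.0014301383138330623 [0.4307 0.2929]
(0.443, 0.349) 11 0.029893640360363686 0.0013617295324529816 [0.4306 0.3413]
lamp_centre []
mug [array([ 0.75 , -0.128])]
filler_jar [array([0.633, 0.461])]
scraper [array([ 0.732, -0.335])]
```

View pics/fin.png

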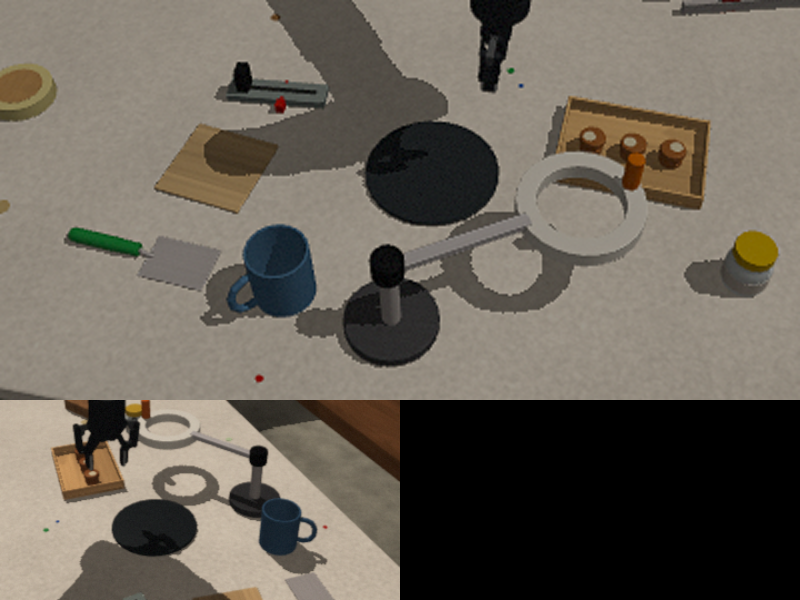

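The final picture shows three knobs upright in the tray at (593,138), (633,147) and (672,152). The ring is clear of the slate, the dimmer is at off, and the jar, mug and scraper haven't moved. I'm handing in the job.

```bash
python3 -c "
from plant import arm
print(arm.close_job())"
```

```text
the job is handed in; nothing more can be done
None
```

The job is done and handed in at about 94 s of robot time; it reports no verdict.

- **Knobs on the slate:** I stood all three knobs that were present upright on the slate.
- **Lamp:** I swung the ring over the slate. The last wrist view put its centre within about 1 mm of the slate's across the swing, though the scene and side cameras disagreed by 2–4 mm.
- **Dimmer:** I slid it to the red mark, within about 1 mm in the wrist view. It stayed there for more than 4 s, and then I pushed it back to its off stop, where I felt about 14 N.
- **Finish:** I swung the lamp aside to about 1.0 rad and stood the knobs upright in the tray.

**Last checks:**
- **Knobs:** the tops are level at about 32 mm in the scene camera, as they should be, and 30 mm in the side camera, where the gripper partly hid them.
- **Lamp:** the ring centre is about 0.236 m from the slate centre, and 0.175 m is enough to clear it.
- **Dimmer:** back at its starting place to within about 1 mm.
- **Bystanders:** the jar, mug and scraper read within about 15 mm of their first positions, which is the scatter of the detections, and the pictures show no visible shift.

The tool tilted slowly to about 5° over the many moves. I allowed for this when grasping and placing, and it shows no effect on the result.

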